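# Set up the trimming jig

### The job

Get the trimming jig ready for the next cut: first use the T-handled driver to turn the slotted screws of the two end clamps anticlockwise until their arms are swung fully out of the way, then sweep every offcut off the green mat into the grey tray with the bench brush (not with the fingers) and stand the brush back on the table, clear of the jig and its tray. Next lay the straightedge flat on the mat, between the two end clamps and flush along the base board's edge that faces the tray, let go of it, and with the driver turn both end clamps clockwise to their stops over it; the two back clamps must also be turned clockwise to their stops over the base board, at any time. Turn the clamps only with the driver, never with the fingers, finish with it back in its stand, and leave the paint pots and the bamboo pot undisturbed.

Things in the scene. Friction and masses are not known exactly. Their poses are not given: they have to be found in the camera images.
- jig: trimming jig, fixed: plywood board with green cutting mat, top at z = 24 mm; origin at table height. Its x runs along its 280 mm length (roughly away from the robot), y towards the grey tray (roughly to the left). Board: jig x -140..140, y -170..90 mm. Fence blocks, 6 mm high, at y = -119 mm back the base board; two pins, 6 mm high, stand at its ends
- tray (a point): centre of the floor of the grey offcut tray joined to the jig's +y end; axes as the jig's. Inside 272 mm along x, 110 mm along y (jig y 90..200 mm); floor 4 mm above the table, 20 mm below the mat; walls 45 mm high on three sides, open towards the mat, so that things pushed over the mat's edge drop in
- board_edge (a point): the loose wooden base board being trimmed, 180 (x) x 80 (y) x 6 mm, lies on the mat against the fence, its x along the jig's x; this point is the middle of its long edge that faces the tray, at its underside. Axes as the base board's (x along the edge, y out of it towards the tray). 0.12 kg
- straightedge: aluminium straightedge, plate 170 (x) x 56 (y) x 6 mm with both long edges straight and alike; on it a grip rib along the middle, 90 long x 12 wide, from 6 to 30 mm above the underside. Origin at the centre of the underside. 0.25 kg
- brush: bench brush standing on its stiff bristles: wooden back 140 (x) x 32 (y) mm from 30 to 54 mm above the origin, bristle block 130 x 28 mm from 0 to 30 mm. Origin at the centre of the bristles' lower face; 0.16 kg
- driver: T-handled slot driver, 86 mm high, upright in its stand: blade 28 (x) x 4 (y) mm, 12 mm high, at the bottom; round shank 11 mm; wooden cross handle 70 (x) x 16 (y) mm from 62 to 86 mm above the tip. Origin at the middle of the blade's tip, z up the shank; half-turn symmetric. 0.12 kg
- stand: wooden driver stand, fixed, origin on the table under its centre: block 54 (x) x 30 (y) x 66 mm high with an upright slot 34 (x) x 15 (y) mm, open at the top, floor 2 mm above the table. The driver hangs in it, blade and handle along the stand's x, the handle's underside resting on the stand's top, its tip 4 mm above the table
- clamp_near (a joint): clamp at the near end (jig x -118, y -4 mm); closed, its dark steel arm points along jig +x over the straightedge's end. Value: 0 = swung fully away, grows when turned CLOCKWISE seen from above, 1.45 rad = stop (closed). Friction 0.12 N m; stays where left. Arm 18 mm wide, its underside 8 mm above the mat, 6 mm thick and reaching 55 mm from the screw
- clamp_near_head (a point): near clamp: centre of the top of its steel slotted screw head (36 mm across; slot 8 mm wide, 6 mm deep, open at both ends). z is up; x runs along both the slot and the arm, towards the arm's tip. 46 mm above the table
- clamp_far (a joint): clamp at the far end (jig x 118, y -4 mm); closed, its dark steel arm points along jig -x over the straightedge's end. Value: 0 = swung fully away, grows when turned CLOCKWISE seen from above, 1.45 rad = stop (closed). Friction 0.12 N m; stays where left. Arm 18 mm wide, its underside 8 mm above the mat, 6 mm thick and reaching 55 mm from the screw
- clamp_far_head (a point): far clamp: centre of the top of its steel slotted screw head (36 mm across; slot 8 mm wide, 6 mm deep, open at both ends). z is up; x runs along both the slot and the arm, towards the arm's tip. 46 mm above the table
- clamp_back1 (a joint): back clamp nearer the robot (jig x -55, y -136 mm); closed, its dark steel arm points along jig +y over the base board. Value: 0 = swung fully away, grows when turned CLOCKWISE seen from above, 1.45 rad = stop (closed). Friction 0.12 N m; stays where left. Arm 18 mm wide, its underside 8 mm above the mat, 6 mm thick and reaching 55 mm from the screw
- clamp_back1_head (a point): back1 clamp: centre of the top of its steel slotted screw head (36 mm across; slot 8 mm wide, 6 mm deep, open at both ends). z is up; x runs along both the slot and the arm, towards the arm's tip. 46 mm above the table
- clamp_back2 (a joint): back clamp farther from the robot (jig x 55, y -136 mm); closed, its dark steel arm points along jig +y over the base board. Value: 0 = swung fully away, grows when turned CLOCKWISE seen from above, 1.45 rad = stop (closed). Friction 0.12 N m; stays where left. Arm 18 mm wide, its underside 8 mm above the mat, 6 mm thick and reaching 55 mm from the screw
- clamp_back2_head (a point): back2 clamp: centre of the top of its steel slotted screw head (36 mm across; slot 8 mm wide, 6 mm deep, open at both ends). z is up; x runs along both the slot and the arm, towards the arm's tip. 46 mm above the table
- offcut1: loose wooden offcut 44 x 26 x 18 mm, 25 g, origin at the centre of its underside as it first lies; may be absent
- offcut2: loose wooden offcut 34 x 34 x 18 mm, 25 g, origin at the centre of its underside as it first lies; may be absent
- offcut3: loose wooden offcut 40 x 30 x 18 mm, 25 g, origin at the centre of its underside as it first lies; may be absent
- offcut4: loose wooden offcut 48 x 22 x 18 mm, 25 g, origin at the centre of its underside as it first lies; may be absent
- offcut5: loose wooden offcut 36 x 28 x 18 mm, 25 g, origin at the centre of its underside as it first lies; may be absent
- offcut6: loose wooden offcut 30 x 30 x 18 mm, 25 g, origin at the centre of its underside as it first lies; may be absent
- pot_a: paint pot, 36 mm wide, 55 mm high; bystander, origin at the centre of its underside
- pot_b: second paint pot, same size; bystander
- bamboo_pot: lidded bamboo pot, 88 mm wide, 85 mm high; bystander, origin at the centre of its underside
There are look-alikes about, which are no part of the job. Leave any pink, purple or red look-alike of the offcut1 alone.

How it is judged:
By the outcome, as a careful person would: the job done as asked, in the order asked, and still so for the second after the job is handed in, with the robot touching nothing.
Of offcut1, offcut2, offcut3, offcut4, offcut5, offcut6 only 3 to 6 are there at a start; the rules pass over those that are not, and their reading is None.
At some moment in a run one of offcut1, offcut2, offcut3, offcut4, offcut5, offcut6 may be knocked a few centimetres aside while the robot is not near it.
It also fails if it takes over 210 s, if anything falls off the work surface, if the arm or the gripper's body presses on something with over 40 N, if the wrist force passes 120 N, or if a joint passes its speed limit or range.

### The arm

A 6-joint arm with a two-finger parallel gripper is mounted at the origin on the work surface. World frame = base frame: x ahead of the robot, y to its left, z up, the work surface at z = 0. Lengths are in m, angles in rad, forces in N, time in s.
With the tool pointing down it reaches from about 0.325 to 0.85 m from the base axis. Payload 15.5 kg.
Tool frame: the origin (TCP) lies on the centre line of the jaws, within the pads' length; the fingertips stand 22 mm ahead of it and the grasp point (between the pads) lies 3 mm ahead of it; z points along the fingers, y is the line along which they close (so a half turn about z gives the same grasp; the last joint's range is limited). The gripper opens to 91 mm and grips with 3 to 60 N. Pads are 32 mm wide; open, the fingers measure 118 mm over their backs; the gripper's body (76 mm by 178 mm) begins 60 mm behind the grasp point.
Start: joints at [1.242, 0.494, 1.345, -0, 1.302, -0.096], TCP at [0.145, 0.608, 0.213] pointing down, gripper open.
Joint ranges: [-2.91, 2.91], [-0.82, 2.16], [0.22, 2.67], [-1.22, 4.37], [0.12, 2.79], [-3.08, 3.08]. Speed limits (rad/s): [1.89, 1.89, 2.57, 3.01, 3.01, 3.01].

### API

Orientations are given as a 3x3 rotation matrix whose columns are the frame's x, y, z axes.
In Python, from station import * gives the robot as it stands. The module is installed in compiled form; this text tells all that it offers.
- The arm moves only by the tool servo_tool, never from a script. Its argument "moves" is a list of rows, each a list of 4 numbers: the shift along the tool's x, y, z in units of 10 cm (1.0 is 10 cm), then the turn about the tool's z in units of 360 degrees (1.0 is 360 degrees). A call has 1 to 5 rows; each row shifts and turns the commanded pose from where the row before left it, along the tool's axes as they then stand; what a row does not reach is not made up. A row lasts 1/8 s, in which the tool goes at most 62.5 mm and 10.7 degrees, less where a joint would pass 70% of its speed; a pose out of reach is approached as far as the arm can. A call with a number of a shift or a turn outside -1 to 1 is refused whole. A call with a gripper value outside its range is refused whole. "hand" is the opening, from 0 (shut) to 1 (fully open), set as the call begins (left out, the last holds). The fingers move at their own pace and stop on an object; "grip_force" is the grip in N (left out, the last holds). Time passes only in rows, so rows that do not move let the fingers close. It gives the time, the measured TCP pose, the force, the opening and the grip force at its end, in the units of the state.
- get_obs(): the state, without advancing time (a new reading comes with each control period).
- read_camera(name): name is "scene" or "top"; returns (picture, depth): 480x640x3 uint8, red, green, blue; 480x640 float32, m along the optical axis (not along the pixel's ray), 0 where there is no reading.
- get_calibration(name): a dict with "fx", "fy", "cx", "cy" (pixels), "D" ([k1, k2, p1, p2, k3] as OpenCV has them; the pictures are not rectified), "position" and "rotation" of the camera in the world. Camera axes: x right, y down, z forward; pixel columns grow to the right and rows downward; lengths in m; the calibration is good to about 2 mm. A picture is of the moment at which its call begins. get_calibration takes no time and is no camera call.
- hand_in(): hands the job in; it is judged then, once.
The state is a dict: "time": time; "joint_positions": joint angles; "qd": joint speeds; "tau": joint torques, N m; "tcp_pos": TCP position; "orientation": TCP orientation; "force": force on the tool from outside, world axes, zero at the start; "moment": the same for the moment, N m; "width": finger opening in m; "grip_force": force on a finger pad.
Only numpy, scipy, OpenCV 4.12 (cv2) and the standard library are available. Lean on these libraries where they do the work, as an engineer would, in place of code of your own. Each camera call takes 0.05 s, during which the arm holds its last target. There are 200 camera calls.

## Working session

There is one attempt and no reset: what is moved stays moved. The work goes in short steps, Python scripts to look and compute and a tool call to move; the robot and the scene stay as the last step left them, time stands still between calls to the robot, and variables do not carry over. Pictures are saved under pics/ and viewed, at most 14 in all, crops included, and the job is handed in when it is done.

Besides the shell and the picture viewer there is one more tool, called after "Emit:" as name([rows], argument=value, ...), one row to a line, values as JSON. servo_tool: Moves the arm, as the interface text tells. Its arguments: {"type":"object","properties":{"moves":{"type":"array","items":{"type":"array","items":{"type":"number"}}},"hand":{"type":"number"},"grip_force":{"type":"number"}},"required":["moves"]}

```bash
mkdir -p pics
cat > h.py <<'E'
from station import *
import numpy as np, cv2
def cam(n):
    p,d=read_camera(n); c=get_calibration(n); return p,d,c
def K(c): return np.array([[c['fx'],0,c['cx']],[0,c['fy'],c['cy']],[0,0,1.]])
def cloud(d,c):
    h,w=d.shape; u,v=np.meshgrid(np.arange(w),np.arange(h))
    pts=np.stack([u,v],-1).reshape(-1,1,2).astype(np.float64)
    n=cv2.undistortPoints(pts,K(c),np.array(c['D'])).reshape(h,w,2)
    P=np.dstack([n[...,0]*d,n[...,1]*d,d])
    W=P@np.array(c['rotation']).T+np.array(c['position']); W[d==0]=np.nan
    return W
def proj(pts,c):
    R=np.array(c['rotation']); t=-R.T@np.array(c['position'])
    return cv2.projectPoints(np.array(pts,float).reshape(-1,3),cv2.Rodrigues(R.T)[0],t,K(c),np.array(c['D']))[0].reshape(-1,2)
def save(n,p): cv2.imwrite(f'pics/{n}.png',cv2.cvtColor(p,cv2.COLOR_RGB2BGR))
def ortho(p,W,x0,x1,y0,y1,s=0.001,zmin=-.01,zmax=.3):
    # top-down view, up= +x, left=+y ; highest wins
    H=int((x1-x0)/s);Wd=int((y1-y0)/s); im=np.zeros((H,Wd,3),np.uint8); 
    m=np.isfinite(W[...,2])&(W[...,2]>zmin)&(W[...,2]<zmax)
    q=W[m];col=p[m];o=np.argsort(q[:,2]);q=q[o];col=col[o]
    r=((x1-q[:,0])/s).astype(int);cc=((y1-q[:,1])/s).astype(int);k=(r>=0)&(r<H)&(cc>=0)&(cc<Wd)
    im[r[k],cc[k]]=col[k]; return im
E
python3 - <<'E'
from h import *
for n in('top','scene'):
    p,d,c=cam(n); save(n+'0',p); np.savez(n+'0',p=p,d=d)
    W=cloud(d,c); print(n,c['position'],np.round(c['rotation'],2).tolist(),c['fx'],np.nanmin(W,(0,1)),np.nanmax(W,(0,1)))
o=get_obs();print(o)
E
```

```text
top [ 0.36793123 -0.01758696  1.26226767] [[0.02, -0.99, 0.13], [-1.0, -0.02, -0.0], [0.0, -0.13, -0.99]] 578.6455173614524 [ 0.00939577 -1.2017725  -0.77653454] [1.56355984 1.18477129 0.32147015]
scene [1.33027337 0.3227032  0.78138699] [[-0.42, 0.56, -0.71], [0.91, 0.28, -0.32], [0.02, -0.78, -0.63]] 449.30148145367355 [-1.58346182 -2.23284114 -0.76751101] [1.28050567 1.07856047 0.64972754]
{'time': 0.1, 'joint_positions': array([ 1.24151938e+00,  4.94143138e-01,  1.34603276e+00, -1.51476539e-05,
        1.30249290e+00, -9.55146233e-02]), 'qd': array([ 0.00039528, -0.0004897 , -0.00330631,  0.000458  ,  0.00157145,
        0.00140007]), 'tau': array([ 2.17685054e-03, -8.80234051e+01, -3.82544303e+01,  7.06119742e-02,
        4.81825147e-02, -1.71645286e-05]), 'tcp_pos': array([0.14468055, 0.60769202, 0.21259649]), 'orientation': array([[-9.72802697e-01,  2.31635059e-01, -3.34159026e-04],
       [ 2.31635283e-01,  9.72802163e-01, -1.02305053e-03],
       [ 8.80962547e-05, -1.07262933e-03, -9.99999421e-01]]), 'force': array([0.14905701, 0.86320244, 0.86648934]), 'moment': array([ 0.01458482, -0.00308607, -0.00459917]), 'grip_force': 0.0, 'width': 0.09152090243275235}
```

View pics/top0.png

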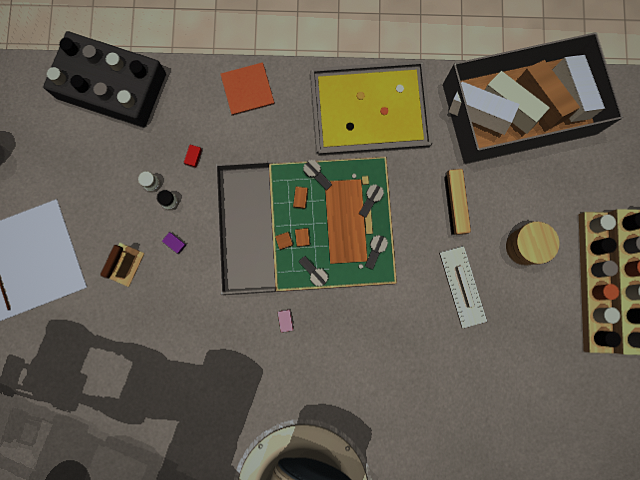

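View pics/scene0.png

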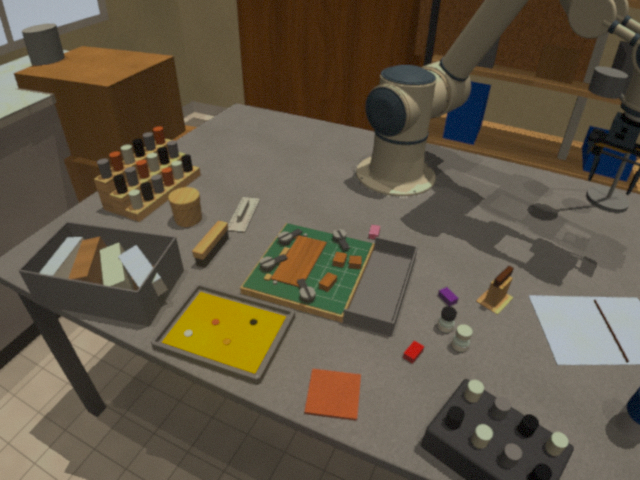

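Top view: the jig is centred near (335,225), with 3 brown offcuts at (300,197), (284,240) and (302,237). End clamps are at (313,168) and (318,277), back clamps at (375,192) and (378,242). Brush is at (458,200), straightedge at (463,288), driver and stand at (122,262), pots at (149,180) and (168,199), and bamboo pot at (532,243).

```bash
cat >> h.py <<'E'
def rect(q):
    (cx,cy),(w,h),a=cv2.minAreaRect((q[:,:2]*1000).astype(np.float32)); 
    b=cv2.boxPoints(((cx,cy),(w,h),a)); e=b[1]-b[0]; f=b[2]-b[1]
    if np.hypot(*e)<np.hypot(*f): e=f
    return np.round([cx,cy,max(w,h),min(w,h),np.degrees(np.arctan2(e[1],e[0]))%180],1)
def blob(W,p,u,v,r,z0,z1,f=None):
    m=np.zeros(W.shape[:2],bool); m[max(0,v-r):v+r,max(0,u-r):u+r]=1
    m&=(W[...,2]>z0)&(W[...,2]<z1)
    if f is not None: m&=f(p.astype(int))
    m=m.astype(np.uint8); n,l,s,c=cv2.connectedComponentsWithStats(m)
    if n<2: return None
    k=1+np.argmax(s[1:,4]); return W[l==k]
E
python3 - <<'E'
from h import *
a=np.load('top0.npz');p,d=a['p'],a['d'];c=get_calibration('top');W=cloud(d,c)
gr=lambda q:(q[...,1]>q[...,0]+25)&(q[...,1]>q[...,2]+15)
def show(n,*a,**k):
    q=blob(W,p,*a,**k); print(n,None if q is None else (rect(q),len(q),np.round(np.median(q[:,2]),4)))
m=gr(p.astype(int))&(W[...,2]>.015)&(W[...,2]<.035);q=W[m];q=q[(q[:,0]>.2)&(q[:,0]<.8)&(abs(q[:,1])<.3)]
print('mat',rect(q),len(q),np.median(q[:,2]))
show('board',350,220,45,.027,.036)
show('brush',458,200,45,.045,.065)
show('straight',463,288,48,.003,.012)
show('straight_all',463,288,48,.004,.04)
show('rib',463,288,45,.018,.04)
show('handle',122,262,30,.075,.1)
show('stand',122,262,30,.055,.072)
for n,u,v in(('near',318,277),('far',313,168),('b1',378,242),('b2',375,192)): show(n,u,v,14,.041,.05)
for u,v in((300,197),(284,240),(302,237)): show('off',u,v,13,.036,.048)
show('potA',149,180,14,.045,.07);show('potB',168,199,14,.045,.07);show('bam',532,243,40,.07,.1)
show('tray walls',245,230,70,.04,.06)
# enlarged crops
j=cv2.resize(p[150:300,210:410],(800,600),interpolation=cv2.INTER_CUBIC); save('jigzoom',j)
E
```

```text
mat [566.2 -47.7 272.9 249.6   5.2] 8176 0.024080013608818063
board (array([572.7, -84.6, 193.4, 103.6,   5.6]), 2859, np.float64(0.0302))
brush (array([ 613.6, -318.1,  140.5,   34.1,    6.7]), 1006, np.float64(0.0534))
straight (array([ 433.3, -335.5,  174.8,   62.2,   16.6]), 1516, np.float64(0.0062))
straight_all (array([ 434.1, -336. ,  173.6,   60. ,   16.9]), 1670, np.float64(0.0071))
rib (array([ 433.7, -335.2,   89.3,   14.1,   16.3]), 288, np.float64(0.0289))
handle (array([463.8, 403. ,  69.7,  18. , 158.2]), 328, np.float64(0.0887))
stand (array([459.4, 394.1,  55.6,  11.5, 159. ]), 155, np.float64(0.0656))
near (array([445.5, -21.4,  36. ,  33.5,  40.1]), 184, np.float64(0.045))
far (array([676.5,  -4. ,  39.9,  33.7,  42.1]), 185, np.float64(0.0453))
b1 (array([ 518.2, -147.6,   33.8,   32.6,   68.3]), 172, np.float64(0.0452))
b2 (array([ 627.5, -138.1,   34.6,   32.8,   65.2]), 172, np.float64(0.0458))
off (array([615.3,  22. ,  44.4,  25.9, 175.6]), 249, np.float64(0.042))
off (array([520.5,  54.2,  29.8,  29.6,  21.9]), 193, np.float64(0.0419))
off (array([528.7,  15.2,  36.1,  27.7,   7.9]), 221, np.float64(0.0419))
potA (array([643.6, 351.8,  33.4,  31.1,  93.5]), 201, np.float64(0.0551))
potB (array([605.3, 309.4,  32.8,  32.4,   9.1]), 205, np.float64(0.0548))
bam (array([ 524.3, -470.7,   87.6,   87.6,  156.1]), 1494, np.float64(0.0846))
tray walls (array([548.7, 139.3, 281.4, 114.4,   5.2]), 526, np.float64(0.0446))
```

View pics/jigzoom.png

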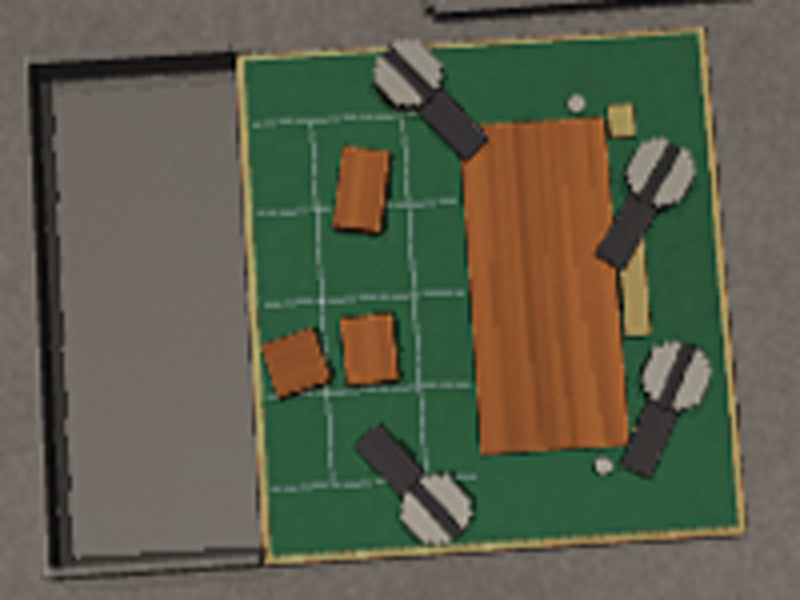

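Zoom of the jig: head centres are near (437,508), far (408,72), b1 (677,375) and b2 (660,170). All arms are part-way open. I'll refine these with both cameras and write a planner.

```bash
cat >> h.py <<'E'
import json
def pose():
    o=get_obs(); R=o['orientation']; return np.array([*o['tcp_pos'],np.arctan2(R[1,0],R[0,0])])
def plan(wps,start=None,vmax=.055,wmax=.027,sym=True):
    """wps: (x,y,z in mm, heading deg or None[, maxstep mm]); prints rows in tool units."""
    s=pose() if start is None else np.array(start,float); rows=[];out=[]
    for w in wps:
        t=np.array(w[:3])/1000; v=(w[4]/1000 if len(w)>4 else vmax)
        h=s[3] if w[3] is None else np.radians(w[3])
        dh=(h-s[3]+np.pi)%(2*np.pi)-np.pi
        if len(w)>5: dh=h-s[3]
        elif sym: dh=(dh+np.pi/2)%np.pi-np.pi/2
        D=t-s[:3]; n=max(1,int(np.ceil(max(np.linalg.norm(D)/v,abs(dh)/2/np.pi/wmax)-1e-6)))
        for i in range(n):
            g=s[:3]+(t-s[:3])/(n-i); c,si=np.cos(s[3]),np.sin(s[3]); e=g-s[:3]
            r=[round(x,3) for x in (10*(c*e[0]+si*e[1]),10*(si*e[0]-c*e[1]),-10*e[2],-dh/n/2/np.pi)]
            rows.append(r); a=r[0]/10;b=r[1]/10
            s=s+np.array([c*a+si*b,si*a-c*b,-r[2]/10,-r[3]*2*np.pi])
        
    for i in range(0,len(rows),5): print(json.dumps(rows[i:i+5]))
    print('end',np.round(s[:3]*1000,1),round(np.degrees(s[3]),2))
def st():
    o=get_obs();p=pose();print('t',round(o['time'],2),np.round(p[:3]*1000,1),round(np.degrees(p[3]),2),'q6',round(o['joint_positions'][5],2),'F',np.round(o['force'],1),'M',np.round(o['moment'],2),'w',round(o['width']*1000,1),'g',round(o['grip_force'],1))
def circ(q):
    (cx,cy),r=cv2.minEnclosingCircle((q[:,:2]*1000).astype(np.float32)); return np.round([cx,cy,r],1)
E
python3 - <<'E'
from h import *
from scipy.optimize import least_squares
L={'near':(-118,-4),'far':(118,-4),'b1':(-55,-136),'b2':(55,-136)}
for n in('top','scene'):
    a=np.load(n+'0.npz');p,d=a['p'],a['d'];c=get_calibration(n);W=cloud(d,c)
    def at(x,y,r,z0,z1):
        m=(np.hypot(W[...,0]*1e3-x,W[...,1]*1e3-y)<r)&(W[...,2]>z0)&(W[...,2]<z1); return W[m],p[m].astype(int)
    G=dict(near=(444,-21),far=(678,-3),b1=(518,-147.6),b2=(627.5,-138));H={}
    print(n)
    for k,(x,y) in G.items():
        q,_=at(x,y,28,.0435,.049); m=np.median(q[:,:2],0)*1e3
        f=least_squares(lambda v:np.minimum(0,18-np.hypot(q[:,0]*1e3-v[0],q[:,1]*1e3-v[1])),circ(q)[:2]) 
        H[k]=f.x
        ar,_=at(*f.x,60,.034,.0405); rr=np.hypot(ar[:,0]*1e3-f.x[0],ar[:,1]*1e3-f.x[1]); ar=ar[rr>22]
        e=ar[:,:2].mean(0)*1e3-f.x
        print(k,len(q),f.x.round(1),(q[:,:2].mean(0)*1e3).round(1),circ(q),'arm',len(ar),np.degrees(np.arctan2(e[1],e[0])).round(1), np.hypot(*e).round(1))
    ks=list(L)
    def res(v): 
        C,S=np.cos(v[2]),np.sin(v[2]); return np.concatenate([[v[0]+C*L[k][0]-S*L[k][1]-H[k][0],v[1]+S*L[k][0]+C*L[k][1]-H[k][1]] for k in ks])
    f=least_squares(res,[561,-8,.09]);print('jig',f.x.round(2),np.degrees(f.x[2]).round(2),f.fun.round(1))
    q,_=at(463,402,60,.08,.095);print('handle',len(q),rect(q),np.median(q[:,2]))
    q,_=at(460,400,60,.06,.07);print('standtop',len(q),rect(q))
    q,_=at(433,-335,70,.018,.035);print('rib',len(q),rect(q)); q,_=at(613,-318,100,.045,.06);print('brush',len(q),rect(q),np.median(q[:,2]))
plan([(463.5,402.5,200,158.3),(463.5,402.5,112,158.3)])
E
```

```text
top
near 125 [443.5 -22.5] [444.7 -22.6] [443.4 -22.4  18.7] arm 107 36.7 36.3
far 134 [678.4  -1.6] [678.5  -1.9] [678.3  -1.6  19.6] arm 130 -149.3 36.4
b1 115 [ 518.3 -147.6] [ 518.3 -147.7] [ 518.4 -147.6   18.3] arm 137 149.3 34.2
b2 126 [ 628.1 -138.4] [ 626.9 -138.6] [ 628.4 -138.4   18.4] arm 136 140.6 34.4
jig [ 5.6085e+02 -7.8300e+00  9.0000e-02] 5.13 [ 0.2  0.1  0.3  0.4 -0.1 -0.6 -0.4  0.1]
handle 295 [463.7 403.1  69.4  18.  158.2] 0.08901693321631998
standtop 130 [461.4 392.8  55.9  10.3 158.7]
rib 287 [ 433.7 -335.2   89.3   14.1   16.3]
brush 1004 [ 626.5 -318.5  167.1   50.1  178.7] 0.053425009373412435
scene
near 72 [444.3 -22.7] [444.5 -22.6] [445.7 -24.6  21. ] arm 62 42.5 39.3
far 104 [679.6  -2. ] [679.7  -2.1] [ 6.791e+02 -2.000e-01  2.070e+01] arm 103 -158.2 36.0
b1 79 [ 519.  -149.1] [ 518.8 -148.9] [ 518.6 -149.    20.2] arm 57 156.1 39.2
b2 85 [ 627.2 -139.1] [ 627.7 -139.3] [ 626.4 -140.    20.5] arm 69 149.5 37.5
jig [ 5.6144e+02 -8.4800e+00  9.0000e-02] 4.98 [-0.  -0.  -0.3 -0.2 -0.5  0.3  0.9 -0.1]
handle 166 [465.6 401.6  69.8  17.6 158.2] 0.08960887430016923
standtop 93 [467.1 400.7  58.8  32.1 158.9]
rib 114 [ 434.4 -334.    95.2   13.6   17.1]
brush 479 [ 627.2 -318.3  166.    47.2  179.7] 0.05357245834276658
[[-0.511, -0.18, 0.018, 0.003], [-0.514, -0.17, 0.018, 0.003], [-0.517, -0.16, 0.018, 0.003], [-0.52, -0.15, 0.018, 0.003], [-0.523, -0.141, 0.018, 0.003]]
[[-0.526, -0.131, 0.018, 0.003], [-0.529, -0.121, 0.018, 0.003], [0.0, 0.0, 0.44, 0.001], [0.0, 0.0, 0.44, 0.001]]
end [463.5 402.5 112. ] 158.33
```

Emit:
servo_tool([
  [-0.511, -0.18, 0.018, 0.003],
  [-0.514, -0.17, 0.018, 0.003],
  [-0.517, -0.16, 0.018, 0.003],
  [-0.52, -0.15, 0.018, 0.003],
  [-0.523, -0.141, 0.018, 0.003],
], hand=0.6)

```text
time: 0.72
tcp_pos: [0.3737, 0.4603, 0.2038]
orientation: [[-0.946, 0.323, -0.0], [0.323, 0.946, -0.0], [0.0, -0.0, -1.0]]
force: [1.8, 0.9, -0.1]
width: 0.0547
grip_force: 0.0
```

Emit:
servo_tool([
  [-0.526, -0.131, 0.018, 0.003],
  [-0.529, -0.121, 0.018, 0.003],
  [0.0, 0.0, 0.44, 0.001],
  [0.0, 0.0, 0.44, 0.001],
  [0, 0, 0, 0],
])

```text
time: 1.35
tcp_pos: [0.4619, 0.4013, 0.1098]
orientation: [[-0.929, 0.37, -0.005], [0.37, 0.929, -0.004], [0.003, -0.005, -1.0]]
force: [-0.3, -0.5, -0.8]
width: 0.0545
grip_force: 0.0
```

Run:
```python
from h import *
J=np.array([561.1,-8.1]);a=np.radians(5.1);R=np.array([[np.cos(a),-np.sin(a)],[np.sin(a),np.cos(a)]])
L={'near':(-118,-4),'far':(118,-4),'b1':(-55,-136),'b2':(55,-136)}
H={k:J+R@np.array(v) for k,v in L.items()}
g=np.stack(np.meshgrid(np.arange(20,54,1.),np.arange(-8.5,9,1.)),-1).reshape(-1,2)
s=np.stack(np.meshgrid(np.arange(-16,17,1.),np.arange(-3,3.1,.5)),-1).reshape(-1,2)
for n in('top','scene'):
    q=np.load(n+'0.npz');c=get_calibration(n); im=q['p'].max(-1).astype(np.float32)
    for k,h in H.items():
        def sc(th,pts,z):
            t=np.radians(th);r=np.array([[np.cos(t),-np.sin(t)],[np.sin(t),np.cos(t)]]); w=(h+pts@r.T)/1000
            uv=proj(np.c_[w,np.full(len(w),z)],c).astype(np.float32)
            return cv2.remap(im,uv[:,0][None],uv[:,1][None],1).mean()
        T=np.arange(0,360,1.); A=np.array([sc(t,g,.038) for t in T]);S=np.array([sc(t,s,.0455) for t in T[:180]])
        print(n,k,h.round(1),'arm',T[A.argmin()],T[A<A.min()+6][[0,-1]],'slot',T[S.argmin()],T[:180][S<S.min()+8][[0,-1]])
st(); plan([(464.7,402.4,91,158.2)])
```

```text
top near [443.9 -22.6] arm 41.0 [34. 49.] slot 44.0 [36. 51.]
top far [679.   -1.6] arm 223.0 [216. 228.] slot 45.0 [37. 54.]
top b1 [ 518.4 -148.5] arm 157.0 [152. 164.] slot 158.0 [150. 167.]
top b2 [ 628.  -138.7] arm 151.0 [148. 154.] slot 151.0 [143. 160.]
scene near [443.9 -22.6] arm 34.0 [23. 44.] slot 43.0 [24. 61.]
scene far [679.   -1.6] arm 225.0 [215. 231.] slot 44.0 [30. 58.]
scene b1 [ 518.4 -148.5] arm 150.0 [140. 161.] slot 159.0 [140. 178.]
scene b2 [ 628.  -138.7] arm 146.0 [139. 153.] slot 152.0 [134. 171.]
t 1.35 [461.9 401.3 109.8] 158.31 q6 -0.57 F [-0.3 -0.5 -0.8] M [-0.04  0.01  0.03] w 54.5 g 0.0
[[-0.022, 0.02, 0.188, 0.0]]
end [464.7 402.4  91. ] 158.31
```

Emit:
servo_tool([
  [-0.011, 0.004, 0.1, 0.0],
  [0, 0, 0.11, 0],
  [0, 0, 0, 0],
  [0, 0, 0, 0],
])

```text
time: 1.85
tcp_pos: [0.465, 0.4029, 0.092]
orientation: [[-0.929, 0.369, 0.001], [0.369, 0.929, 0.0], [-0.0, 0.001, -1.0]]
force: [-0.5, -0.5, 0.5]
width: 0.0547
grip_force: 0.0
```

```bash
python3 -c "
from h import *
st()"
```

```text
t 1.85 [465.  402.9  92. ] 158.33 q6 -0.58 F [-0.5 -0.5  0.5] M [ 0.02 -0.03 -0.03] w 54.7 g 0.0
```

Emit:
servo_tool([
  [0, 0, 0, 0],
  [0, 0, 0, 0],
  [0, 0, 0, 0],
  [0, 0, 0, 0],
  [0, 0, 0, 0],
], hand=0, grip_force=45)

```text
time: 2.48
tcp_pos: [0.4648, 0.4027, 0.0915]
orientation: [[-0.929, 0.369, -0.0], [0.369, 0.929, -0.0], [0.0, -0.0, -1.0]]
force: [1.4, 0.5, 0.3]
width: 0.0074
grip_force: 0.0
```

```bash
python3 -c "
from h import *
st()
s=[.4647,.4024,.091,np.radians(158.31)]
plan([(464.7,402.4,180,None),(443.9,-22.6,180,43),(443.9,-22.6,140,43)],start=s)"
```

```text
t 2.48 [464.8 402.7  91.5] 158.33 q6 -0.58 F [1.4 0.5 0.3] M [-0.03 -0.05 -0.  ] w 7.4 g 0.0
[[0.0, 0.0, -0.445, -0.0], [0.0, 0.0, -0.445, -0.0], [-0.172, -0.503, -0.0, -0.022], [-0.101, -0.522, -0.0, -0.022], [-0.028, -0.531, -0.0, -0.022]]
[[0.045, -0.53, -0.0, -0.022], [0.118, -0.519, -0.0, -0.022], [0.188, -0.498, -0.0, -0.022], [0.255, -0.467, -0.0, -0.022], [0.316, -0.427, -0.0, -0.022]]
[[0.0, -0.0, 0.4, -0.004]]
end [443.9 -22.6 140. ] 223.11
```

Run:
```python
from h import *
st()
p,d,c=cam('scene'); u,v=proj([.465,.402,.09],c)[0].astype(int);print(u,v)
save('g1',cv2.resize(p[v-60:v+60,u-80:min(640,u+80)],None,fx=5,fy=5))
p,d,c=cam('top'); W=cloud(d,c); u,v=proj([.465,.402,.09],c)[0].astype(int);print(u,v)
```

```text
t 2.48 [464.8 402.7  91.5] 158.33 q6 -0.58 F [1.4 0.5 0.3] M [-0.03 -0.05 -0.  ] w 7.4 g 0.0
503 272
110 260
```

View pics/g1.png

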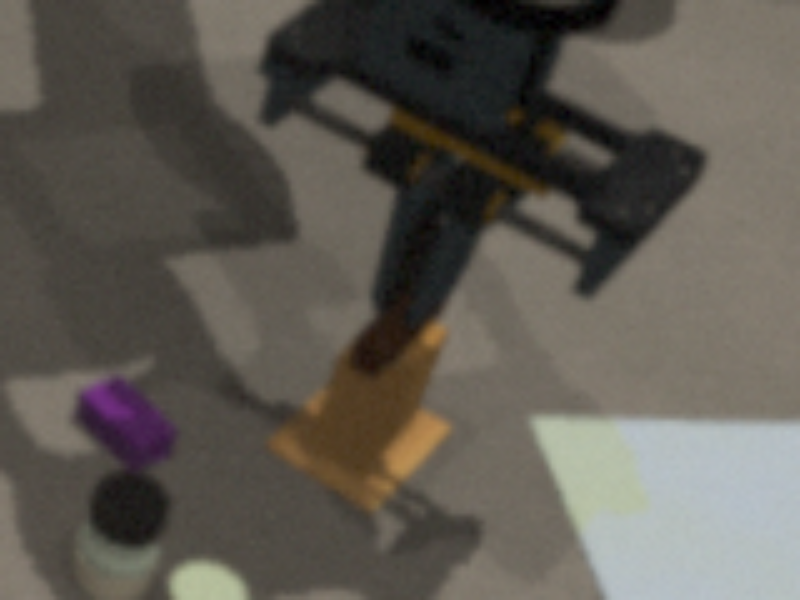

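The scene crop shows the fingers around the handle at (385,340), in line with the stand. The width reading is odd, so I'll let the fingers finish closing.

Emit:
servo_tool([
  [0, 0, 0, 0],
  [0, 0, 0, 0],
  [0, 0, 0, 0],
])

```text
time: 2.95
tcp_pos: [0.4648, 0.4027, 0.0915]
orientation: [[-0.929, 0.369, -0.0], [0.369, 0.929, -0.0], [0.0, -0.0, -1.0]]
force: [-0.7, 1.1, -0.2]
width: 0.0001
grip_force: 0.0
```

Run:
```python
from h import *
q=np.load('scene0.npz');p0=q['p']; p,d,c=cam('scene'); W=cloud(d,c)
def box(c0,h,L,w,z0,z1):
    t=np.radians(h);R=np.array([[np.cos(t),-np.sin(t)],[np.sin(t),np.cos(t)]])
    return [[*(np.array(c0)+R@np.array([sx*L/2,sy*w/2])),z] for z in(z0,z1) for sx,sy in((-1,-1),(1,-1),(1,1),(-1,1))]
B=np.array(box((464.7,402.4),158.2,70,16,66,90))/1000
F=np.array(box((464.8,402.7),158.3,32,2,69.5,110))/1000
u,v=508,272; S=5; ims=[]
for im in(p0,p):
    z=cv2.resize(im[v-50:v+40,u-40:u+40],None,fx=S,fy=S)
    for b,col in((B,(255,0,0)),(F,(0,255,255))):
        if im is p0 and b is F: continue
        P=((proj(b,c)-[u-40,v-50])*S).astype(np.int32)
        for i in range(4): 
            for a,e in((i,(i+1)%4),(i+4,(i+1)%4+4),(i,i+4)): cv2.line(z,tuple(map(int,P[a])),tuple(map(int,P[e])),col,1)
    ims.append(z)
save('g2',np.hstack(ims))
```

```text
(no output)
```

View pics/g2.png

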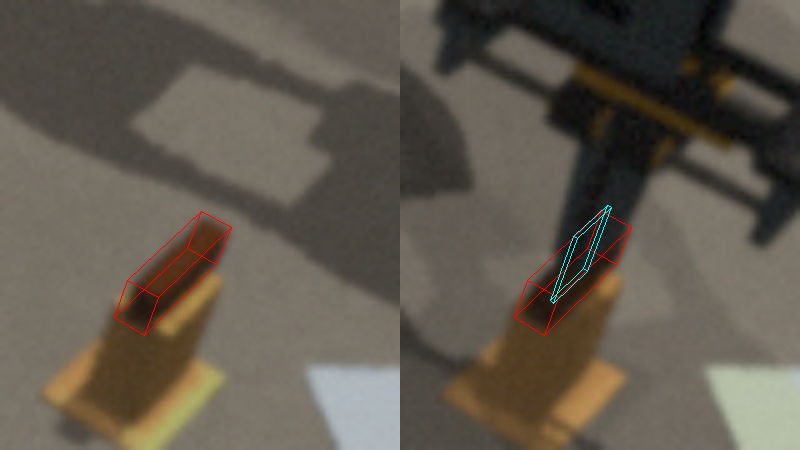

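Left crop: the model box fits the handle. Right crop: the fingertips seem to end around (590,260), near the top of the handle. I'll check the depth there.

Run:
```python
from h import *
p,d,c=cam('scene'); W=cloud(d,c); t=np.radians(158.3)
q0=np.load('scene0.npz');W0=cloud(q0['d'],c)
for nm,WW,pp in(('before',W0,q0['p']),('now',W,p)):
    D=WW[...,:2]-[.4648,.4027]; s=D@[np.cos(t),np.sin(t)]*1e3; n=D@[np.sin(t),-np.cos(t)]*1e3; z=WW[...,2]*1e3
    print(nm)
    for s0 in range(-40,40,10):
        m=(s>=s0)&(s<s0+10)&(abs(n)<30)&(z>60)&(z<130)
        o=np.argsort(z[m]); print(s0,[(int(a),int(b),*map(int,k)) for a,b,k in zip(z[m][o],n[m][o],pp[m][o])][::max(1,m.sum()//9)])
```

```text
before
-40 [(66, -5, 62, 41, 26), (71, -2, 45, 34, 21), (75, -7, 108, 88, 50), (76, 6, 50, 34, 26), (79, 7, 43, 29, 18), (81, 4, 40, 25, 12), (84, 5, 48, 31, 22), (85, 4, 48, 34, 24), (87, -5, 66, 47, 33), (90, -5, 83, 69, 58), (93, -3, 79, 49, 29)]
-30 [(60, -11, 83, 63, 39), (61, 0, 73, 54, 34), (63, 13, 100, 80, 42), (64, 13, 140, 116, 66), (66, 9, 155, 120, 67), (68, -15, 140, 127, 98), (76, 0, 35, 26, 19), (87, -2, 75, 43, 22), (88, 5, 77, 44, 20), (89, 2, 86, 47, 26), (91, 4, 85, 48, 23)]
-20 [(63, 15, 109, 89, 49), (64, -16, 131, 115, 91), (66, 12, 149, 118, 63), (67, -14, 124, 104, 73), (72, 8, 95, 73, 45), (81, 7, 51, 32, 21), (87, 6, 72, 43, 22), (89, 3, 84, 46, 23), (90, -6, 87, 69, 59), (90, 2, 88, 49, 25), (92, 1, 86, 49, 22)]
-10 [(63, 13, 146, 109, 62), (65, 10, 169, 132, 69), (67, 9, 158, 121, 67), (71, 7, 97, 72, 39), (83, 8, 50, 35, 24), (88, -7, 94, 75, 61), (89, 1, 86, 47, 23), (90, -3, 84, 45, 25), (91, 0, 84, 50, 23), (93, -3, 87, 62, 45)]
0 [(62, 6, 139, 105, 56), (65, 12, 164, 134, 71), (66, 11, 173, 141, 75), (78, 6, 50, 32, 24), (84, 6, 59, 33, 21), (89, 6, 
[... 1653 characters left out ...]
), (65, 14, 99, 73, 43), (66, 7, 90, 65, 37), (68, 11, 109, 83, 46), (80, 7, 48, 33, 24), (84, 6, 46, 34, 23), (88, 6, 40, 33, 27), (105, 8, 33, 36, 33), (114, 9, 32, 38, 37), (125, 11, 62, 63, 56)]
10 [(61, 14, 96, 74, 39), (63, 8, 120, 87, 46), (65, 8, 157, 115, 62), (66, 7, 136, 100, 51), (67, 11, 145, 107, 57), (76, 5, 43, 30, 11), (87, 5, 43, 35, 28), (101, 8, 42, 33, 34), (111, 8, 48, 49, 48), (127, 12, 78, 79, 69)]
20 [(62, 12, 145, 108, 62), (64, 10, 149, 121, 86), (65, 8, 155, 119, 76), (66, 12, 154, 117, 71), (67, 11, 166, 125, 70), (67, 6, 108, 76, 43), (75, 6, 73, 62, 54), (81, 7, 60, 46, 36), (85, 6, 66, 56, 48), (87, 5, 58, 47, 43)]
30 [(80, 6, 79, 70, 59), (90, 6, 74, 66, 59)]
```

Emit:
servo_tool([
  [0, 0, -0.5, 0],
  [0, 0, -0.5, 0],
  [0, 0, 0, 0],
  [0, 0, 0, 0],
], hand=0.5)

```text
time: 3.55
tcp_pos: [0.4646, 0.4025, 0.1912]
orientation: [[-0.929, 0.369, -0.0], [0.369, 0.929, -0.0], [0.0, -0.0, -1.0]]
force: [0.5, 0.1, -1.2]
width: 0.0377
grip_force: 0.0
```

Run:
```python
from h import *
st();P=pose();print(get_obs()['orientation'].round(4).tolist())
p,d,c=cam('scene'); W=cloud(d,c); t=P[3]
D=W[...,:2]-P[:2]; s=D@[np.cos(t),np.sin(t)]*1e3; n=D@[np.sin(t),-np.cos(t)]*1e3; z=W[...,2]*1e3-P[2]*1e3
for n0 in range(-50,60,6):
    m=(n>=n0)&(n<n0+6)&(abs(s)<40)&(z>-60)&(z<60)
    if m.sum()>3: print(n0,m.sum(),'z',np.percentile(z[m],[0,5,25]).round(),'s',np.percentile(s[m],[5,95]).round())
u,v=proj(P[:3],c)[0].astype(int)
z=cv2.resize(p[v-40:v+40,u-50:u+50],None,fx=8,fy=6); save('g3',z)
```

```text
t 3.55 [464.6 402.5 191.2] 158.32 q6 -0.58 F [ 0.5  0.1 -1.2] M [-0.03  0.05  0.05] w 37.7 g 0.0
[[-0.9293, 0.3694, -0.0002], [0.3694, 0.9293, -0.0001], [0.0001, -0.0002, -1.0]]
-32 35 z [ 3.  8. 24.] s [-19. -15.]
-26 96 z [ 2.  6. 19.] s [-19.   7.]
-20 96 z [ 1.  4. 16.] s [-17.  15.]
16 35 z [ 4. 10. 17.] s [-19. -14.]
22 70 z [ 0.  5. 18.] s [-19. -15.]
28 86 z [ 9. 11. 23.] s [-18.  13.]
```

View pics/g3.png

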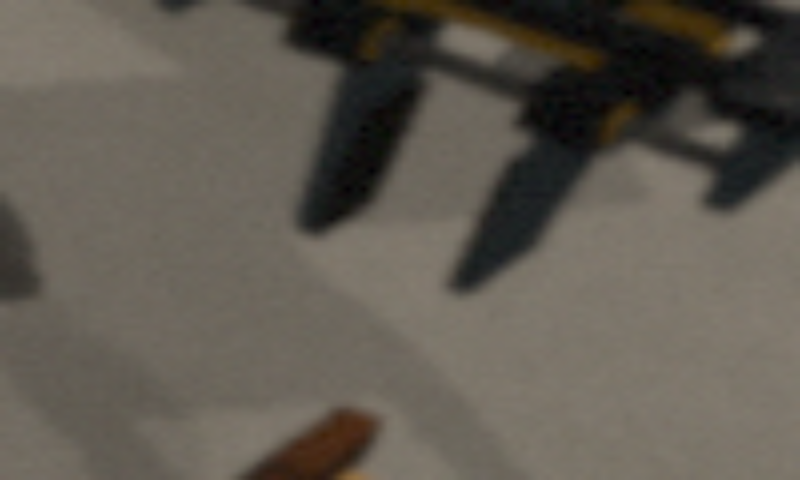

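The crop shows two fingertips at (310,225) and (460,285), above the handle at (320,440). Depth puts the tips at the reported TCP height, not 22 mm below it. So I take fingertip z ≈ TCP z from here on.

Emit:
servo_tool([
  [0, 0, 0.5, 0],
  [0, 0, 0.5, 0],
  [0, 0, 0.1, 0],
  [0, 0, 0.1, 0],
  [0, 0, 0.0, 0],
])

```text
time: 4.22
tcp_pos: [0.4652, 0.403, 0.0721]
orientation: [[-0.929, 0.369, 0.001], [0.369, 0.929, 0.0], [-0.0, 0.001, -1.0]]
force: [0.2, -0.0, 1.1]
width: 0.0456
grip_force: 0.0
```

Emit:
servo_tool([
  [0, 0, 0, 0],
  [0, 0, 0, 0],
  [0, 0, 0, 0],
  [0, 0, 0, 0],
  [0, 0, 0, 0],
], hand=0)

```text
time: 4.85
tcp_pos: [0.4649, 0.4028, 0.0719]
orientation: [[-0.929, 0.369, 0.0], [0.369, 0.929, 0.0], [-0.0, 0.0, -1.0]]
force: [-1.3, -0.6, 6.2]
width: 0.0156
grip_force: 45.0
```

```bash
python3 -c "
from h import *
st()"
```

```text
t 4.85 [464.9 402.8  71.9] 158.33 q6 -0.58 F [-1.3 -0.6  6.2] M [-0.13  0.22 -0.01] w 15.6 g 45.0
```

```bash
python3 -c "
from h import *
s=[.4647,.4024,.071,np.radians(158.31)]
plan([(464.7,402.4,160,158.31,55,1),(443.9,-22.6,160,43,55,1),(443.9,-22.6,124,43,55,1)],start=s)"
```

```text
[[0.0, 0.0, -0.445, -0.0], [0.0, 0.0, -0.445, -0.0], [-0.115, -0.335, -0.0, 0.027], [-0.17, -0.311, -0.0, 0.027], [-0.22, -0.278, -0.0, 0.027]]
[[-0.264, -0.237, -0.0, 0.027], [-0.3, -0.189, -0.0, 0.027], [-0.328, -0.136, -0.0, 0.027], [-0.346, -0.079, -0.0, 0.027], [-0.354, -0.019, -0.0, 0.027]]
[[-0.352, 0.041, -0.0, 0.027], [-0.34, 0.1, -0.0, 0.027], [-0.319, 0.156, -0.0, 0.027], [-0.288, 0.207, -0.0, 0.027], [0.0, -0.0, 0.36, -0.004]]
end [443.9 -22.6 124. ] 43.11
```

Emit:
servo_tool([
  [0.0, 0.0, -0.445, 0.0],
  [0.0, 0.0, -0.445, 0.0],
  [-0.115, -0.335, 0.0, 0.027],
  [-0.17, -0.311, 0.0, 0.027],
  [-0.22, -0.278, 0.0, 0.027],
])

```text
time: 5.48
tcp_pos: [0.4594, 0.2955, 0.1605]
orientation: [[-0.627, 0.779, 0.0], [0.779, 0.627, -0.0], [-0.0, -0.0, -1.0]]
force: [0.1, -0.6, -0.8]
width: 0.0155
grip_force: 45.0
```

Emit:
servo_tool([
  [-0.264, -0.237, 0.0, 0.027],
  [-0.3, -0.189, 0.0, 0.027],
  [-0.328, -0.136, 0.0, 0.027],
  [-0.346, -0.079, 0.0, 0.027],
  [-0.354, -0.019, 0.0, 0.027],
])

```text
time: 6.1
tcp_pos: [0.4509, 0.1182, 0.1606]
orientation: [[0.169, 0.986, 0.0], [0.986, -0.169, -0.0], [-0.0, 0.0, -1.0]]
force: [-0.2, 0.4, -1.0]
width: 0.0157
grip_force: 45.0
```

Emit:
servo_tool([
  [-0.352, 0.041, 0.0, 0.027],
  [-0.34, 0.1, 0.0, 0.027],
  [-0.319, 0.156, 0.0, 0.027],
  [-0.288, 0.207, 0.0, 0.027],
  [0, 0, 0, 0],
])

```text
time: 6.72
tcp_pos: [0.4441, -0.0241, 0.1605]
orientation: [[0.75, 0.662, 0.0], [0.662, -0.75, -0.0], [-0.0, 0.0, -1.0]]
force: [-0.3, 1.2, -1.3]
width: 0.0156
grip_force: 45.0
```

Emit:
servo_tool([
  [0, 0, 0, 0],
  [0, 0, 0, 0],
])

```text
time: 6.98
tcp_pos: [0.4441, -0.0216, 0.1605]
orientation: [[0.745, 0.667, -0.0], [0.667, -0.745, 0.0], [0.0, -0.0, -1.0]]
force: [-0.5, -1.2, -2.1]
width: 0.0156
grip_force: 45.0
```

Run:
```python
from h import *
st();P=pose()
p,d,c=cam('scene'); W=cloud(d,c); t=P[3]
D=W[...,:2]-P[:2]; s=D@[np.cos(t),np.sin(t)]*1e3; n=D@[np.sin(t),-np.cos(t)]*1e3; z=W[...,2]*1e3
m=(abs(s)<45)&(abs(n)<20)&(z>85)&(z<155); q=W[m]; 
for a in range(84,156,4):
    k=m&(z>=a)&(z<a+4)
    if k.sum(): print(a,k.sum(),'s',s[k].min().round(),s[k].max().round(),'n',np.percentile(n[k],[5,50,95]).round(1),p[k].mean(0).round())
u,v=proj([.444,-.0226,.11],c)[0].astype(int); save('n1',cv2.resize(p[v-40:v+50,u-60:u+60],None,fx=6,fy=6,interpolation=2))
```

```text
t 6.97 [444.1 -21.6 160.5] 41.8 q6 0.66 F [-0.5 -1.2 -2.1] M [-0.12  0.13  0.02] w 15.6 g 45.0
92 5 s -8.0 16.0 n [-0.9  2.8  2.9] [66. 63. 57.]
96 4 s 3.0 14.0 n [1.9 2.8 3.9] [59. 56. 48.]
100 8 s -12.0 16.0 n [0.5 2.9 5.8] [64. 60. 54.]
104 9 s -7.0 14.0 n [-1.7  2.5  4.4] [64. 62. 55.]
108 6 s 3.0 7.0 n [-2.5  1.6  4.9] [64. 61. 54.]
112 4 s 2.0 8.0 n [-2.2  1.7  4.4] [68. 65. 57.]
116 5 s 3.0 11.0 n [-2.1  3.4  5.2] [70. 67. 59.]
120 6 s 2.0 9.0 n [-2.4  1.5  4.1] [69. 66. 58.]
124 6 s 3.0 5.0 n [0.7 3.  5.6] [71. 68. 60.]
128 5 s -0.0 7.0 n [-1.5  0.9  5.2] [80. 76. 68.]
132 5 s -1.0 8.0 n [-0.8  4.1  4.6] [77. 73. 65.]
136 4 s 2.0 8.0 n [-0.3  2.4  5.4] [75. 72. 62.]
140 4 s 2.0 8.0 n [1.7 4.1 5.8] [76. 71. 64.]
144 5 s 1.0 7.0 n [2.3 4.4 6.9] [76. 71. 64.]
148 1 s 1.0 1.0 n [5.7 5.7 5.7] [63. 61. 56.]
```

View pics/n1.png

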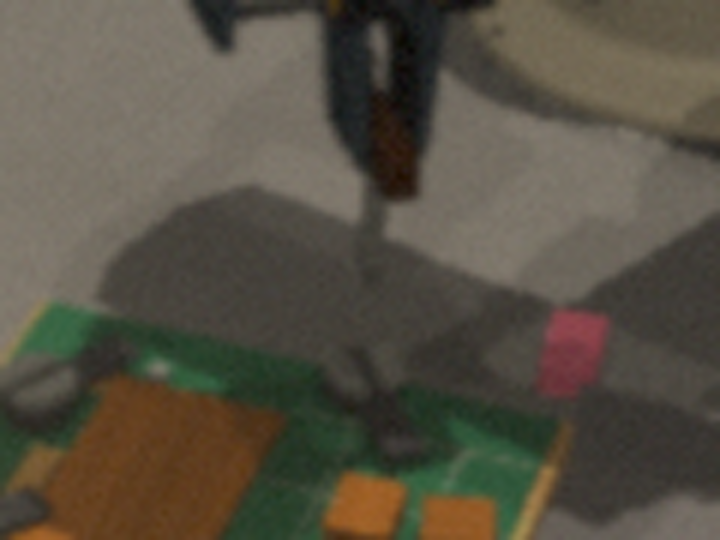

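The crop shows the driver held upright, handle at (395,140) and blade near (365,270), above the near head at (350,375). I'll descend onto the near slot.

Emit:
servo_tool([
  [0, 0, 0.35, -0.004],
  [0, 0, 0, 0],
  [0, 0, 0, 0],
  [0, 0, 0, 0],
])

```text
time: 7.52
tcp_pos: [0.4447, -0.0223, 0.1264]
orientation: [[0.73, 0.684, 0.001], [0.684, -0.73, -0.0], [0.001, 0.001, -1.0]]
force: [0.6, -0.4, -0.4]
width: 0.0157
grip_force: 45.0
```

```bash
python3 -c "
from h import *
st()"
```

```text
t 7.53 [444.7 -22.3 126.4] 43.13 q6 0.63 F [ 0.6 -0.4 -0.4] M [-0.09  0.1  -0.01] w 15.7 g 45.0
```

Emit:
servo_tool([
  [0, 0, 0.08, 0],
  [0, 0, 0.04, 0],
  [0, 0, 0.04, 0],
  [0, 0, 0, 0],
  [0, 0, 0, 0],
])

```text
time: 8.15
tcp_pos: [0.4442, -0.0224, 0.1096]
orientation: [[0.73, 0.684, 0.0], [0.684, -0.73, 0.0], [0.0, 0.0, -1.0]]
force: [1.3, -0.5, -2.0]
width: 0.0156
grip_force: 45.0
```

Emit:
servo_tool([
  [0, 0, 0, -0.02],
  [0, 0, 0, -0.02],
  [0, 0, 0, -0.02],
  [0, 0, 0, -0.02],
  [0, 0, 0, -0.02],
])

```text
time: 8.78
tcp_pos: [0.4439, -0.0222, 0.1096]
orientation: [[0.185, 0.983, -0.0], [0.983, -0.185, 0.0], [0.0, -0.0, -1.0]]
force: [-0.5, 1.5, 0.1]
width: 0.0154
grip_force: 45.0
```

```bash
python3 -c "
from h import *
st()"
```

```text
t 8.78 [443.9 -22.2 109.6] 79.35 q6 0.0 F [-0.5  1.5  0.1] M [ 0.36  0.34 -0.13] w 15.4 g 45.0
```

Emit:
servo_tool([
  [0, 0, 0, -0.015],
  [0, 0, 0, -0.015],
  [0, 0, 0, -0.01],
  [0, 0, 0, -0.01],
])

```text
time: 9.28
tcp_pos: [0.4438, -0.0221, 0.1096]
orientation: [[-0.126, 0.992, -0.0], [0.992, 0.126, 0.0], [0.0, -0.0, -1.0]]
force: [-2.4, 3.1, 0.1]
width: 0.0162
grip_force: 45.0
```

```bash
python3 -c "
from h import *
st()"
```

```text
t 9.28 [443.8 -22.1 109.6] 97.23 q6 -0.31 F [-2.4  3.1  0.1] M [ 0.49  0.47 -0.18] w 16.2 g 45.0
```

Emit:
servo_tool([
  [0, 0, 0, -0.01],
  [0, 0, 0, -0.005],
  [0, 0, 0, 0],
])

```text
time: 9.65
tcp_pos: [0.4439, -0.0221, 0.1096]
orientation: [[-0.216, 0.976, -0.0], [0.976, 0.216, 0.0], [0.0, -0.0, -1.0]]
force: [-2.3, 3.8, 0.8]
width: 0.0158
grip_force: 45.0
```

```bash
python3 -c "
from h import *
st()"
```

```text
t 9.65 [443.9 -22.1 109.6] 102.47 q6 -0.4 F [-2.3  3.8  0.8] M [ 0.82  0.63 -0.58] w 15.8 g 45.0
```

```bash
python3 -c "
from h import *
s=[.4439,-.0222,.109,np.radians(91.7)]
plan([(443.9,-22.2,137,91.7,55,1),(678.8,-1.7,137,44,55,1)],start=s)"
```

```text
[[0.0, -0.0, -0.28, -0.0], [0.027, 0.471, -0.0, 0.027], [0.106, 0.459, -0.0, 0.027], [0.182, 0.435, -0.0, 0.027], [0.253, 0.398, -0.0, 0.027]]
[[0.317, 0.35, -0.0, 0.027]]
end [678.8  -1.7 137. ] 43.1
```

Emit:
servo_tool([
  [0, 0, 0, 0.02],
  [0, 0, 0, 0.01],
  [0.0, 0.0, -0.14, 0.0],
  [0, 0, -0.14, 0],
])

```text
time: 10.15
tcp_pos: [0.4444, -0.0226, 0.1379]
orientation: [[-0.029, 1.0, 0.0], [1.0, 0.029, -0.0], [-0.0, 0.0, -1.0]]
force: [0.8, -0.6, -0.9]
width: 0.0157
grip_force: 45.0
```

Emit:
servo_tool([
  [0.027, 0.471, 0.0, 0.027],
  [0.106, 0.459, 0.0, 0.027],
  [0.182, 0.435, 0.0, 0.027],
  [0.253, 0.398, 0.0, 0.027],
  [0.317, 0.35, 0.0, 0.025],
])

```text
time: 10.78
tcp_pos: [0.6807, -0.0018, 0.1374]
orientation: [[0.726, 0.688, 0.0], [0.688, -0.726, -0.001], [-0.0, 0.001, -1.0]]
force: [0.6, -0.7, -0.9]
width: 0.0157
grip_force: 45.0
```

Emit:
servo_tool([
  [0, 0, 0, 0],
  [0, 0, 0, 0],
  [0, 0, 0, 0],
])

```text
time: 11.15
tcp_pos: [0.6782, -0.0019, 0.1376]
orientation: [[0.721, 0.693, -0.001], [0.693, -0.721, -0.0], [-0.0, -0.0, -1.0]]
force: [-0.2, -0.1, -1.5]
width: 0.0157
grip_force: 45.0
```

```bash
cat >> h.py <<'E'
LH={'near':(443.9,-22.6),'far':(679.0,-1.6),'b1':(518.4,-148.5),'b2':(628.0,-138.7)}
def arms(n,p,c,names=('near','far','b1','b2')):
    g=np.stack(np.meshgrid(np.arange(20,54,1.),np.arange(-8.5,9,1.)),-1).reshape(-1,2); im=p.max(-1).astype(np.float32)
    for k in names:
        def sc(th):
            t=np.radians(th);r=np.array([[np.cos(t),-np.sin(t)],[np.sin(t),np.cos(t)]]); w=(np.array(LH[k])+g@r.T)/1000
            uv=proj(np.c_[w,np.full(len(w),.038)],c).astype(np.float32); return cv2.remap(im,uv[:,0][None],uv[:,1][None],1).mean()
        A=np.array([sc(t) for t in range(360)]); print(n,k,A.argmin(),np.where(A<A.min()+6)[0][[0,-1]],A.min().round())
E
python3 - <<'E'
from h import *
st()
for n in('top','scene'):
    p,d,c=cam(n); arms(n,p,c,('near','far'))
E
```

```text
t 11.15 [678.2  -1.9 137.6] 43.87 q6 0.71 F [-0.2 -0.1 -1.5] M [-0.15  0.12 -0.02] w 15.7 g 45.0
top near 353 [  0 359] 89.0
top far 334 [324 345] 15.0
scene near 295 [ 69 313] 36.0
scene far 223 [ 65 231] 51.0
```

Emit:
servo_tool([
  [0, 0, 0.12, 0],
  [0, 0, 0.08, 0],
  [0, 0, 0.04, 0],
  [0, 0, 0.04, 0],
  [0, 0, 0, 0],
])

```text
time: 11.88
tcp_pos: [0.6789, -0.0018, 0.1092]
orientation: [[0.721, 0.693, -0.0], [0.693, -0.721, 0.0], [-0.0, -0.0, -1.0]]
force: [-0.8, -0.3, -2.1]
width: 0.0157
grip_force: 45.0
```

```bash
python3 -c "
from h import *
st()"
```

```text
t 11.88 [678.9  -1.8 109.2] 43.84 q6 0.72 F [-0.8 -0.3 -2.1] M [-0.12  0.13 -0.01] w 15.7 g 45.0
```

In slot. Turning the far clamp anticlockwise.

Emit:
servo_tool([
  [0, 0, 0, -0.02],
  [0, 0, 0, -0.02],
  [0, 0, 0, -0.02],
  [0, 0, 0, -0.02],
  [0, 0, 0, -0.02],
])

```text
time: 12.5
tcp_pos: [0.6789, -0.0015, 0.1097]
orientation: [[0.172, 0.985, -0.0], [0.985, -0.172, 0.0], [0.0, -0.0, -1.0]]
force: [-0.9, 1.3, -1.0]
width: 0.0157
grip_force: 45.0
```

Emit:
servo_tool([
  [0, 0, 0, -0.02],
  [0, 0, 0, -0.02],
  [0, 0, 0, -0.012],
  [0, 0, 0, -0.01],
  [0, 0, 0, 0],
])

```text
time: 13.12
tcp_pos: [0.6789, -0.0015, 0.1097]
orientation: [[-0.21, 0.978, -0.0], [0.978, 0.21, 0.0], [0.001, -0.0, -1.0]]
force: [-2.6, 2.0, -0.2]
width: 0.0154
grip_force: 45.0
```

```bash
python3 -c "
from h import *
st()"
```

```text
t 13.12 [678.9  -1.5 109.7] 102.13 q6 -0.3 F [-2.6  2.  -0.2] M [ 0.56  0.56 -0.53] w 15.4 g 45.0
```

```bash
python3 -c "
from h import *
s=[.6788,-.0017,.137,np.radians(91.5)]
plan([(628,-138.7,137,151.5,55,1),(628,-138.7,109,151.5,10,1)],start=s)"
```

```text
[[-0.194, -0.078, -0.0, -0.024], [-0.18, -0.106, -0.0, -0.024], [-0.162, -0.132, -0.0, -0.024], [-0.14, -0.154, -0.0, -0.024], [-0.116, -0.174, -0.0, -0.024]]
[[-0.088, -0.189, -0.0, -0.024], [-0.058, -0.2, -0.0, -0.024], [-0.0, -0.0, 0.093, 0.0], [-0.0, -0.0, 0.093, 0.0], [-0.0, -0.0, 0.094, 0.0]]
end [ 628.  -138.7  109. ] 151.98
```

Emit:
servo_tool([
  [0, 0, 0, 0.02],
  [0, 0, 0, 0.01],
  [0.0, 0.0, -0.14, 0.0],
  [0, 0, -0.14, 0],
  [0, 0, 0, 0],
])

```text
time: 13.75
tcp_pos: [0.6801, -0.0019, 0.1396]
orientation: [[-0.024, 1.0, 0.003], [1.0, 0.024, -0.0], [-0.0, 0.003, -1.0]]
force: [0.7, 0.2, -0.6]
width: 0.0159
grip_force: 45.0
```

Emit:
servo_tool([
  [-0.194, -0.078, 0.0, -0.024],
  [-0.18, -0.106, 0.0, -0.024],
  [-0.162, -0.132, 0.0, -0.024],
  [-0.14, -0.154, 0.0, -0.024],
  [-0.116, -0.174, 0.0, -0.024],
])

```text
time: 14.38
tcp_pos: [0.6422, -0.1002, 0.1375]
orientation: [[-0.706, 0.709, -0.0], [0.709, 0.706, -0.0], [-0.0, -0.0, -1.0]]
force: [-0.1, 0.5, -0.9]
width: 0.0157
grip_force: 45.0
```

Emit:
servo_tool([
  [-0.088, -0.189, 0.0, -0.024],
  [-0.058, -0.2, 0.0, -0.023],
  [0, 0, 0, 0],
  [0, 0, 0, 0],
  [0, 0, 0, 0],
])

```text
time: 15.0
tcp_pos: [0.6281, -0.1379, 0.1375]
orientation: [[-0.878, 0.478, 0.0], [0.478, 0.878, 0.0], [0.0, 0.0, -1.0]]
force: [0.2, 0.8, -0.5]
width: 0.0158
grip_force: 45.0
```

Run:
```python
from h import *
st()
p,d,c=cam('top'); save('t2',cv2.resize(p[150:300,210:410],(800,600),interpolation=cv2.INTER_CUBIC))
```

```text
t 15.0 [ 628.1 -137.9  137.5] 151.44 q6 -1.38 F [ 0.2  0.8 -0.5] M [-0.01  0.05 -0.04] w 15.8 g 45.0
```

View pics/t2.png

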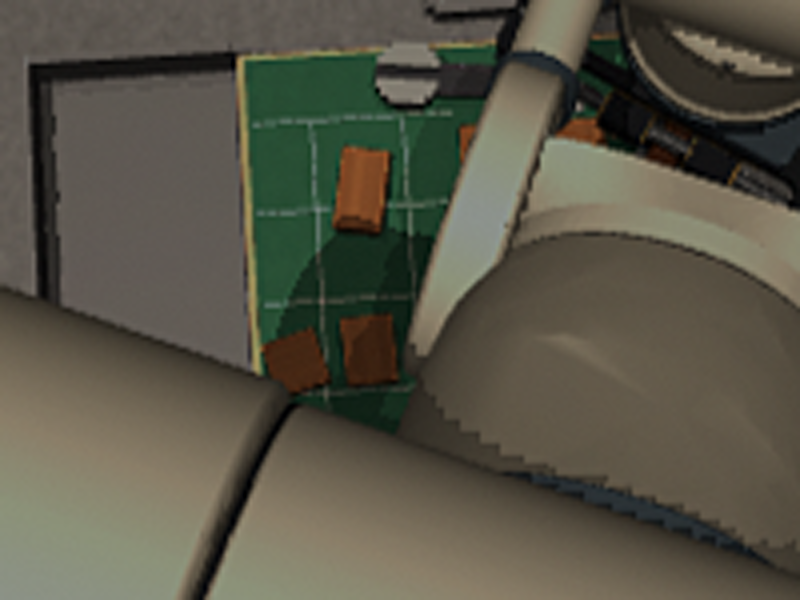

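The far arm at (465,80) now points to the right (heading about 268°), so it is fully open. Now b2.

Emit:
servo_tool([
  [0, 0.005, 0.12, 0],
  [0, 0, 0.08, 0],
  [0, 0, 0.04, 0],
  [0, 0, 0.04, 0],
  [0, 0, 0, 0],
])

```text
time: 15.68
tcp_pos: [0.628, -0.1382, 0.1092]
orientation: [[-0.879, 0.477, -0.0], [0.477, 0.879, 0.0], [0.0, -0.0, -1.0]]
force: [0.5, -0.1, -1.3]
width: 0.0157
grip_force: 45.0
```

```bash
python3 -c "
from h import *
st()"
```

```text
t 15.68 [ 628.  -138.2  109.2] 151.48 q6 -1.38 F [ 0.5 -0.1 -1.3] M [-0.04  0.04 -0.04] w 15.7 g 45.0
```

Emit:
servo_tool([
  [0, 0, 0, 0.022],
  [0, 0, 0, 0.022],
  [0, 0, 0, 0.022],
  [0, 0, 0, 0.022],
  [0, 0, 0, 0.022],
])

```text
time: 16.3
tcp_pos: [0.6275, -0.1387, 0.1096]
orientation: [[-0.369, 0.93, -0.001], [0.93, 0.369, -0.001], [-0.0, -0.001, -1.0]]
force: [-3.7, -2.9, -1.7]
width: 0.0156
grip_force: 45.0
```

Emit:
servo_tool([
  [0, 0, 0, 0.022],
  [0, 0, 0, 0.022],
  [0, 0, 0, 0.022],
  [0, 0, 0, 0.02],
  [0, 0, 0, 0],
])

```text
time: 16.92
tcp_pos: [0.6274, -0.1386, 0.1096]
orientation: [[0.157, 0.988, -0.001], [0.988, -0.157, -0.001], [-0.001, -0.001, -1.0]]
force: [-4.6, -3.4, -0.1]
width: 0.0156
grip_force: 45.0
```

```bash
python3 -c "
from h import *
st()
s=[.628,-.1387,.137,np.radians(92)]
plan([(518.4,-148.5,137,158,55,1),(518.4,-148.5,109,158,10,1)],start=s)"
```

```text
t 16.93 [ 627.4 -138.6  109.6] 80.94 q6 -0.15 F [-4.6 -3.4 -0.1] M [-1.07  1.28  0.55] w 15.6 g 45.0
[[-0.009, -0.157, -0.0, -0.026], [0.017, -0.156, -0.0, -0.026], [0.042, -0.151, -0.0, -0.026], [0.067, -0.143, -0.0, -0.026], [0.089, -0.13, -0.0, -0.026]]
[[0.109, -0.113, -0.0, -0.026], [0.125, -0.095, -0.0, -0.026], [0.0, 0.0, 0.093, -0.0], [0.0, 0.0, 0.093, -0.0], [0.0, 0.0, 0.094, -0.0]]
end [ 518.4 -148.5  109. ] 157.52
```

At the stop (moment 0.55). Next, b1.

Emit:
servo_tool([
  [0, 0, 0, -0.02],
  [0, 0, 0, -0.011],
  [0.0, 0.0, -0.14, 0.0],
  [0, 0, -0.14, 0],
  [0, 0, 0, 0],
])

```text
time: 17.55
tcp_pos: [0.6292, -0.1385, 0.1395]
orientation: [[-0.036, 0.999, 0.003], [0.999, 0.036, -0.001], [-0.001, 0.003, -1.0]]
force: [0.8, -0.4, -1.3]
width: 0.0158
grip_force: 45.0
```

Emit:
servo_tool([
  [-0.009, -0.157, 0.0, -0.026],
  [0.017, -0.156, 0.0, -0.026],
  [0.042, -0.151, 0.0, -0.026],
  [0.067, -0.143, 0.0, -0.026],
  [0.089, -0.13, 0.0, -0.026],
])

```text
time: 18.18
tcp_pos: [0.5492, -0.1453, 0.1375]
orientation: [[-0.757, 0.654, 0.0], [0.654, 0.757, 0.0], [-0.0, 0.0, -1.0]]
force: [0.2, -0.2, -1.1]
width: 0.0158
grip_force: 45.0
```

Emit:
servo_tool([
  [0.109, -0.113, 0.0, -0.026],
  [0.125, -0.095, 0.0, -0.027],
  [0, 0, 0, 0],
  [0, 0, 0, 0],
  [0, 0, 0, 0],
])

```text
time: 18.8
tcp_pos: [0.5191, -0.1482, 0.1375]
orientation: [[-0.926, 0.377, 0.0], [0.377, 0.926, -0.0], [-0.0, 0.0, -1.0]]
force: [1.2, 0.2, -1.6]
width: 0.0157
grip_force: 45.0
```

Emit:
servo_tool([
  [0, 0, 0.12, 0],
  [0, 0, 0.08, 0],
  [0, 0, 0.04, 0],
  [0, 0, 0.04, 0],
  [0, 0, 0, 0],
])

```text
time: 19.42
tcp_pos: [0.5184, -0.1481, 0.1093]
orientation: [[-0.927, 0.375, -0.0], [0.375, 0.927, 0.0], [0.0, -0.0, -1.0]]
force: [-0.2, -0.4, -2.1]
width: 0.0158
grip_force: 45.0
```

```bash
python3 -c "
from h import *
st()"
```

```text
t 19.43 [ 518.4 -148.1  109.3] 157.96 q6 -1.58 F [-0.2 -0.4 -2.1] M [-0.   -0.02  0.01] w 15.8 g 45.0
```

Emit:
servo_tool([
  [0, 0, 0, 0.022],
  [0, 0, 0, 0.022],
  [0, 0, 0, 0.022],
  [0, 0, 0, 0.022],
  [0, 0, 0, 0.022],
])

```text
time: 20.05
tcp_pos: [0.5181, -0.1486, 0.1096]
orientation: [[-0.471, 0.882, -0.001], [0.882, 0.471, -0.001], [-0.0, -0.001, -1.0]]
force: [-3.2, -4.3, -1.2]
width: 0.0157
grip_force: 45.0
```

Emit:
servo_tool([
  [0, 0, 0, 0.022],
  [0, 0, 0, 0.022],
  [0, 0, 0, 0.022],
  [0, 0, 0, 0.022],
  [0, 0, 0, 0.015],
])

```text
time: 20.68
tcp_pos: [0.5178, -0.1485, 0.1096]
orientation: [[0.155, 0.988, -0.001], [0.988, -0.155, -0.001], [-0.001, -0.001, -1.0]]
force: [-3.4, -3.4, -1.1]
width: 0.0159
grip_force: 45.1
```

Emit:
servo_tool([
  [0, 0, 0, 0],
])

```text
time: 20.8
tcp_pos: [0.5178, -0.1485, 0.1096]
orientation: [[0.152, 0.988, -0.001], [0.988, -0.152, -0.001], [-0.001, -0.001, -1.0]]
force: [-4.9, -4.0, -0.4]
width: 0.0158
grip_force: 45.0
```

```bash
python3 -c "
from h import *
st()
s=[.5184,-.1485,.160,np.radians(92)]
plan([(464.7,402.4,160,158.3,55,1)],start=s)"
```

```text
t 20.8 [ 517.8 -148.5  109.6] 81.24 q6 -0.24 F [-4.9 -4.  -0.4] M [-1.19  1.15  0.47] w 15.8 g 45.0
[[0.502, -0.031, -0.0, -0.017], [0.503, 0.022, -0.0, -0.017], [0.497, 0.076, -0.0, -0.017], [0.487, 0.128, -0.0, -0.017], [0.47, 0.18, -0.0, -0.017]]
[[0.448, 0.229, -0.0, -0.017], [0.421, 0.275, -0.0, -0.017], [0.39, 0.319, -0.0, -0.017], [0.353, 0.358, -0.0, -0.017], [0.313, 0.394, -0.0, -0.017]]
[[0.27, 0.425, -0.0, -0.017]]
end [464.7 402.4 160. ] 159.32
```

Emit:
servo_tool([
  [0, 0, 0, -0.02],
  [0, 0, 0, -0.01],
  [0.0, 0.0, -0.25, 0.0],
  [0, 0, -0.26, 0],
])

```text
time: 21.3
tcp_pos: [0.5184, -0.1481, 0.1612]
orientation: [[-0.036, 0.999, -0.0], [0.999, 0.036, 0.0], [0.0, -0.0, -1.0]]
force: [-0.2, 0.8, -0.9]
width: 0.0152
grip_force: 45.0
```

Emit:
servo_tool([
  [0.502, -0.031, 0.0, -0.017],
  [0.503, 0.022, 0.0, -0.017],
  [0.497, 0.076, 0.0, -0.017],
  [0.487, 0.128, 0.0, -0.017],
  [0.47, 0.18, 0.0, -0.017],
])

```text
time: 21.92
tcp_pos: [0.4936, 0.1038, 0.1609]
orientation: [[-0.543, 0.84, 0.001], [0.84, 0.543, 0.0], [-0.0, 0.001, -1.0]]
force: [0.9, -0.2, -0.4]
width: 0.0157
grip_force: 45.0
```

Emit:
servo_tool([
  [0.448, 0.229, 0.0, -0.017],
  [0.421, 0.275, 0.0, -0.017],
  [0.39, 0.319, 0.0, -0.017],
  [0.353, 0.358, 0.0, -0.017],
  [0.313, 0.394, 0.0, -0.017],
])

```text
time: 22.55
tcp_pos: [0.4688, 0.3544, 0.1609]
orientation: [[-0.895, 0.446, 0.001], [0.446, 0.895, 0.0], [-0.0, 0.0, -1.0]]
force: [0.7, -0.9, -1.7]
width: 0.0156
grip_force: 45.0
```

Emit:
servo_tool([
  [0.27, 0.425, 0.0, -0.014],
  [0, 0, 0, 0],
  [0, 0, 0, 0],
  [0, 0, 0, 0],
])

```text
time: 23.05
tcp_pos: [0.4642, 0.4017, 0.1606]
orientation: [[-0.929, 0.371, -0.0], [0.371, 0.929, -0.0], [0.0, -0.0, -1.0]]
force: [-0.1, 0.1, -1.3]
width: 0.0155
grip_force: 45.0
```

Run:
```python
from h import *
st()
P=pose();p,d,c=cam('scene'); W=cloud(d,c); t=P[3]
D=W[...,:2]-P[:2]; s=D@[np.cos(t),np.sin(t)]*1e3; n=D@[np.sin(t),-np.cos(t)]*1e3; z=W[...,2]*1e3
for a in range(80,156,5):
    k=(abs(s)<45)&(abs(n)<20)&(z>=a)&(z<a+5)
    if k.sum(): print(a,k.sum(),'s',s[k].min().round(),s[k].max().round(),'n',np.percentile(n[k],[5,50,95]).round(1))
p,d,c=cam('top');save('t3',cv2.resize(p[150:300,210:410],(800,600),interpolation=cv2.INTER_CUBIC))
```

```text
t 23.05 [464.2 401.7 160.6] 158.24 q6 -0.57 F [-0.1  0.1 -1.3] M [-0.02 -0.02  0.05] w 15.5 g 45.0
90 1 s -11.0 -11.0 n [-2.2 -2.2 -2.2]
95 6 s -12.0 15.0 n [0.2 1.5 2.6]
100 11 s -14.0 -1.0 n [-2.5 -0.4  2.3]
105 9 s -14.0 0.0 n [-2.2  1.9  3.1]
110 7 s -4.0 0.0 n [-3.6 -0.3  3.9]
115 6 s -6.0 -1.0 n [0.1 2.1 5.2]
120 9 s -4.0 1.0 n [-3.4  0.6  5.1]
125 8 s -5.0 -0.0 n [-3.1  2.   4. ]
130 7 s -8.0 -0.0 n [-0.   3.3  6. ]
135 5 s -4.0 -1.0 n [-1.   2.8  4.2]
140 4 s -4.0 1.0 n [2.7 4.2 5.8]
145 2 s -4.0 -3.0 n [3.7 4.1 4.6]
150 1 s -29.0 -29.0 n [4.4 4.4 4.4]
155 8 s -34.0 -15.0 n [-4.6  0.9  7.3]
```

View pics/t3.png

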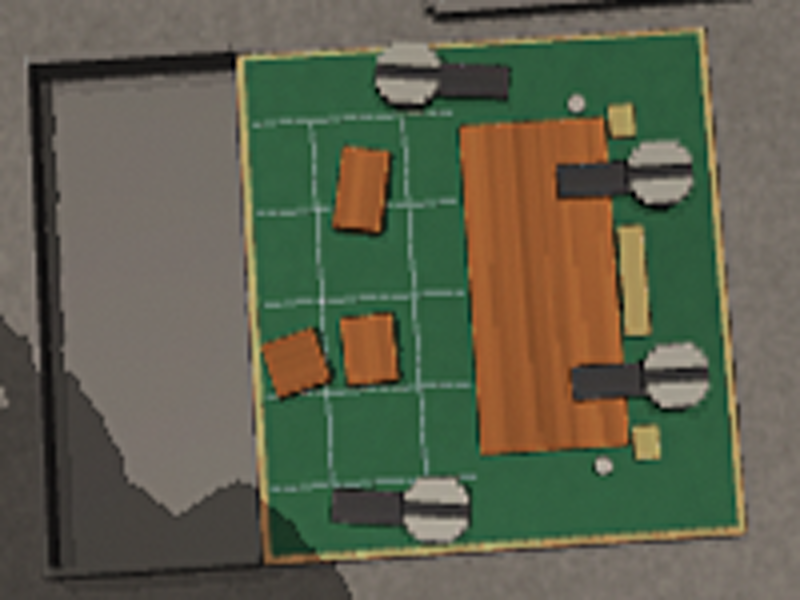

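The top crop shows both back clamps closed over the board, at (595,180) and (610,382). Both end arms are fully swung out, at (475,80) and (365,505), and the offcuts haven't moved. Returning the driver to the stand.

Emit:
servo_tool([
  [0, 0, 0.2, 0],
  [0, 0, 0.1, 0],
  [0, 0, 0.12, 0],
  [0, 0, 0.15, 0],
  [0, 0, 0, 0],
])

```text
time: 23.78
tcp_pos: [0.4634, 0.4022, 0.1022]
orientation: [[-0.929, 0.369, -0.002], [0.369, 0.929, -0.001], [0.001, -0.002, -1.0]]
force: [-1.1, -1.1, -0.9]
width: 0.0159
grip_force: 45.0
```

Emit:
servo_tool([
  [0, 0, 0.15, 0],
  [0, 0, 0.1, 0],
  [0, 0, 0.06, 0],
  [0, 0, 0, 0],
  [0, 0, 0, 0],
])

```text
time: 24.4
tcp_pos: [0.4641, 0.4027, 0.0724]
orientation: [[-0.929, 0.369, 0.0], [0.369, 0.929, 0.0], [-0.0, 0.0, -1.0]]
force: [-0.4, 0.5, -0.7]
width: 0.0157
grip_force: 45.0
```

```bash
python3 -c "
from h import *
st()"
```

```text
t 24.4 [464.1 402.7  72.4] 158.33 q6 -0.57 F [-0.4  0.5 -0.7] M [-0.01 -0.02 -0.03] w 15.7 g 45.0
```

Emit:
servo_tool([
  [0, 0, 0, 0],
  [0, 0, 0, 0],
  [0, 0, 0, 0],
  [0, 0, -0.3, 0],
  [0, 0, -0.5, 0],
], hand=0.6)

```text
time: 25.02
tcp_pos: [0.4632, 0.402, 0.1521]
orientation: [[-0.929, 0.369, -0.003], [0.369, 0.929, -0.002], [0.002, -0.003, -1.0]]
force: [-0.0, 1.5, 0.2]
width: 0.0547
grip_force: 0.0
```

Run:
```python
from h import *
p,d,c=cam('scene'); W=cloud(d,c)
m=(np.hypot(W[...,0]-.4647,W[...,1]-.4024)<.05)&(W[...,2]>.075)&(W[...,2]<.1);q=W[m];print(rect(q),np.median(q[:,2]))
st()
s=[.4647,.4024,.152,np.radians(158.3)]
plan([(613.9,-318.5,150,186.7,58),(613.9,-318.5,33,186.7)],start=s)
```

```text
[465.6 402.8  70.   16.7 157.3] 0.08935344151737368
t 25.07 [465.9 404.1 159.7] 158.33 q6 -0.57 F [3.4 3.  7.7] M [ 0.13 -0.09  0.  ] w 54.7 g 0.0
[[-0.312, -0.473, 0.002, -0.006], [-0.294, -0.484, 0.002, -0.006], [-0.275, -0.495, 0.001, -0.006], [-0.256, -0.505, 0.002, -0.006], [-0.237, -0.514, 0.001, -0.006]]
[[-0.218, -0.523, 0.002, -0.006], [-0.198, -0.531, 0.001, -0.006], [-0.177, -0.538, 0.002, -0.006], [-0.157, -0.544, 0.001, -0.006], [-0.137, -0.549, 0.002, -0.006]]
[[-0.116, -0.554, 0.001, -0.006], [-0.094, -0.558, 0.002, -0.006], [-0.074, -0.562, 0.001, -0.006], [0.0, 0.0, 0.39, -0.0], [0.0, 0.0, 0.39, -0.0]]
[[0.0, 0.0, 0.39, -0.0]]
end [ 613.9 -318.5   33. ] 186.38
```

Driver stands in its slot (handle z 90, heading 157°). To the brush.

Emit:
servo_tool([
  [-0.312, -0.473, 0.002, -0.006],
  [-0.294, -0.484, 0.002, -0.006],
  [-0.275, -0.495, 0.001, -0.006],
  [-0.256, -0.505, 0.002, -0.006],
  [-0.237, -0.514, 0.001, -0.006],
])

```text
time: 25.7
tcp_pos: [0.5218, 0.1237, 0.1518]
orientation: [[-0.982, 0.187, 0.001], [0.187, 0.982, 0.0], [-0.001, 0.0, -1.0]]
force: [0.8, 0.3, -0.3]
width: 0.055
grip_force: 0.0
```

Emit:
servo_tool([
  [-0.218, -0.523, 0.002, -0.006],
  [-0.198, -0.531, 0.001, -0.006],
  [-0.177, -0.538, 0.002, -0.006],
  [-0.157, -0.544, 0.001, -0.006],
  [-0.137, -0.549, 0.002, -0.006],
])

```text
time: 26.32
tcp_pos: [0.5793, -0.1538, 0.151]
orientation: [[-1.0, 0.0, 0.0], [0.0, 1.0, -0.0], [-0.0, -0.0, -1.0]]
force: [-0.1, 1.0, 0.5]
width: 0.055
grip_force: 0.0
```

Emit:
servo_tool([
  [-0.116, -0.554, 0.001, -0.006],
  [-0.094, -0.558, 0.002, -0.006],
  [-0.074, -0.562, 0.001, -0.006],
  [0, 0, 0, 0],
  [0, 0, 0, 0],
])

```text
time: 26.95
tcp_pos: [0.6133, -0.3178, 0.1502]
orientation: [[-0.994, -0.111, -0.0], [-0.111, 0.994, 0.001], [0.0, 0.001, -1.0]]
force: [0.3, 0.6, 0.8]
width: 0.055
grip_force: 0.0
```

```bash
python3 -c "
from h import *
st()"
```

```text
t 26.95 [ 613.3 -317.8  150.2] -173.63 q6 -2.25 F [0.3 0.6 0.8] M [ 0.04  0.   -0.01] w 55.0 g 0.0
```

Emit:
servo_tool([
  [0, 0, 0.39, 0],
  [0, 0, 0.39, 0],
  [0, 0, 0.36, 0],
  [0, 0, 0.02, 0],
  [0, 0, 0, 0],
])

```text
time: 27.58
tcp_pos: [0.6142, -0.3177, 0.0359]
orientation: [[-0.994, -0.112, 0.001], [-0.112, 0.994, -0.001], [-0.001, -0.001, -1.0]]
force: [-0.1, -0.0, -0.2]
width: 0.0548
grip_force: 0.0
```

Emit:
servo_tool([
  [0, 0, 0, 0],
  [0, 0, 0, 0],
  [0, 0, 0, 0],
  [0, 0, 0, 0],
], hand=0, grip_force=30)

```text
time: 28.08
tcp_pos: [0.614, -0.3184, 0.0354]
orientation: [[-0.994, -0.111, 0.001], [-0.111, 0.994, -0.001], [-0.001, -0.001, -1.0]]
force: [-1.9, 0.8, 8.2]
width: 0.0316
grip_force: 30.0
```

Run:
```python
from h import *
st()
p,d,c=cam('top'); W=cloud(d,c)
J=np.array([561.1,-8.1]);a=np.radians(5.1);R=np.array([[np.cos(a),-np.sin(a)],[np.sin(a),np.cos(a)]])
L=(W[...,:2]*1e3-J)@R
m=(abs(L[...,0])<138)&(L[...,1]>-30)&(L[...,1]<200)&(W[...,2]>.034)&(W[...,2]<.05)
n,l,s,ce=cv2.connectedComponentsWithStats(m.astype(np.uint8))
for i in range(1,n):
    if s[i,4]>60: q=L[l==i]; print(s[i,4],q.min(0).round(),q.max(0).round(),np.median(W[l==i][:,2]).round(4),p[l==i].mean(0).round())
# board edge (reddish-brown, z~30)
pi=p.astype(int); m=(W[...,2]>.026)&(W[...,2]<.034)&(pi[...,0]>pi[...,1]+35)&(abs(L[...,0])<100)&(L[...,1]<-20)&(L[...,1]>-125)
q=L[m]
e=[(x,np.percentile(q[(q[:,0]>=x)&(q[:,0]<x+15)][:,1],[1,50,99]).round(1)) for x in range(-85,85,15)];print(e); print(q.min(0),q.max(0))
```

```text
t 28.07 [ 614.  -318.4   35.4] -173.61 q6 -2.25 F [-1.9  0.8  8.2] M [0.31 0.15 0.02] w 31.6 g 30.0
83 [134. 110.] [138. 199.] 0.043 [40. 37. 35.]Traceback (most recent call last):
  File "<stdin>", line 13, in <module>
    return _quantile_unchecked(
        a, q, axis, out, overwrite_input, method, keepdims, weights)
    return _ureduce(a,
                    func=_quantile_ureduce_func,
    ...<5 lines>...
                    overwrite_input=overwrite_input,
                    method=method)
    r = func(a, **kwargs)
    result = _quantile(arr,
                       quantiles=q,
    ...<2 lines>...
                       out=out,
                       weights=wgt)
    slices_having_nans = np.isnan(arr[-1, ...])
                                  ~~~^^^^^^^^^
IndexError: index -1 is out of bounds for axis 0 with size 0
```

Run:
```python
from h import *
J=np.array([561.1,-8.1]);a=np.radians(5.1);R=np.array([[np.cos(a),-np.sin(a)],[np.sin(a),np.cos(a)]])
g=lambda x,y,z,v=55:(*(J+R@np.array([x,y])),z,185.1,v)
s=[.6139,-.3185,.034,np.radians(186.4)]
print('A');plan([(613.9,-318.5,114,None),g(-31,-12,114),g(-31,-12,59,30),g(-31,84,59,20),g(-31,82,115,56),g(33,-12,115),g(33,-12,59,30)],start=s)
```

```text
A
[[-0.0, 0.0, -0.4, -0.0], [-0.0, 0.0, -0.4, -0.0], [0.082, 0.505, -0.0, 0.001], [0.085, 0.505, -0.0, 0.001], [0.088, 0.504, -0.0, 0.001]]
[[0.091, 0.503, -0.0, 0.001], [0.095, 0.503, -0.0, 0.001], [0.098, 0.502, 0.0, 0.001], [-0.0, 0.0, 0.275, -0.001], [-0.0, 0.0, 0.275, -0.001]]
[[0.0, 0.192, 0.0, -0.0], [0.001, 0.192, 0.0, -0.0], [0.0, 0.192, 0.0, -0.0], [0.001, 0.192, 0.0, -0.0], [0.0, 0.192, 0.0, -0.0]]
[[0.0, -0.01, -0.28, -0.0], [0.0, -0.01, -0.28, -0.0], [-0.214, -0.313, -0.0, -0.0], [-0.214, -0.313, -0.0, -0.0], [-0.214, -0.312, 0.0, -0.0]]
[[-0.0, -0.0, 0.28, -0.0], [-0.0, -0.0, 0.28, -0.0]]
end [595.  -17.1  59. ] 184.96
```

Emit:
servo_tool([
  [0.0, 0.0, -0.4, 0.0],
  [0.0, 0.0, -0.4, 0.0],
  [0.082, 0.505, 0.0, 0.001],
  [0.085, 0.505, 0.0, 0.001],
  [0.088, 0.504, 0.0, 0.001],
])

```text
time: 28.75
tcp_pos: [0.5716, -0.169, 0.1148]
orientation: [[-0.996, -0.092, 0.0], [-0.092, 0.996, -0.0], [-0.0, -0.0, -1.0]]
force: [0.8, 0.4, -1.3]
width: 0.0318
grip_force: 30.0
```

Emit:
servo_tool([
  [0.091, 0.503, 0.0, 0.001],
  [0.095, 0.503, 0.0, 0.0],
  [0.098, 0.502, 0.0, 0.0],
  [0, 0, 0, 0],
  [0, 0, 0, 0],
])

```text
time: 29.38
tcp_pos: [0.531, -0.0227, 0.1148]
orientation: [[-0.996, -0.087, 0.001], [-0.087, 0.996, -0.0], [-0.001, -0.0, -1.0]]
force: [0.7, -0.8, -2.0]
width: 0.0317
grip_force: 30.0
```

```bash
cat >> h.py <<'E'
J=np.array([561.1,-8.1]);_a=np.radians(5.1);RJ=np.array([[np.cos(_a),-np.sin(_a)],[np.sin(_a),np.cos(_a)]])
def offs(n):
    p,d,c=cam(n); W=cloud(d,c); L=(W[...,:2]*1e3-J)@RJ; pi=p.astype(int)
    br=(pi[...,0]>pi[...,1]*1.4)&(pi[...,0]>pi[...,2]*1.7)&(pi[...,0]>40)
    for nm,m in(('mat',(W[...,2]>.030)&(W[...,2]<.048)&(L[...,1]>-28)&(L[...,1]<105)),('tray',(W[...,2]>.012)&(W[...,2]<.045)&(L[...,1]>92)&(L[...,1]<205))):
        k,l,s,ce=cv2.connectedComponentsWithStats((m&br&(abs(L[...,0])<150)).astype(np.uint8))
        for i in range(1,k):
            if s[i,4]>25: q=L[l==i]; print(n,nm,s[i,4],q.min(0).round(),q.max(0).round(),np.median(W[l==i][:,2]).round(4))
    return p,W
E
python3 - <<'E'
from h import *
st()
offs('scene');offs('top')
E
```

```text
t 29.38 [531.  -22.7 114.8] -175.0 q6 -1.81 F [ 0.7 -0.8 -2. ] M [0.02 0.04 0.06] w 31.7 g 30.0
scene mat 129 [-49.  12.] [-10.  40.] 0.0416
scene mat 116 [-50.  51.] [-17.  82.] 0.0413
scene mat 176 [34.  9.] [82. 40.] 0.0412
```

Emit:
servo_tool([
  [0, 0, 0.275, 0],
  [0, 0, 0.225, 0],
  [0, 0, 0.05, 0],
  [0, 0, 0, 0],
  [0, 0, 0, 0],
])

```text
time: 30.1
tcp_pos: [0.5311, -0.0231, 0.06]
orientation: [[-0.996, -0.086, 0.001], [-0.086, 0.996, -0.0], [-0.001, -0.0, -1.0]]
force: [0.5, -0.2, -1.8]
width: 0.0319
grip_force: 30.0
```

Emit:
servo_tool([
  [0, 0.15, 0, 0],
  [0, 0.15, 0, 0],
  [0, 0.15, 0, 0],
  [0, 0.15, 0, 0],
  [0, 0.15, 0, 0],
])

```text
time: 30.72
tcp_pos: [0.524, 0.0534, 0.0595]
orientation: [[-0.996, -0.087, -0.0], [-0.087, 0.996, 0.0], [0.0, 0.0, -1.0]]
force: [-0.9, -0.6, -0.9]
width: 0.0318
grip_force: 30.0
```

Emit:
servo_tool([
  [0, 0.15, 0, 0],
  [0, 0.09, 0, 0],
  [0, 0, 0, 0],
  [0, 0, 0, 0],
])

```text
time: 31.22
tcp_pos: [0.5221, 0.0758, 0.0595]
orientation: [[-0.996, -0.086, 0.0], [-0.086, 0.996, -0.0], [0.0, -0.0, -1.0]]
force: [0.5, -0.7, -1.6]
width: 0.0319
grip_force: 30.0
```

Run:
```python
from h import *
st()
offs('scene')
```

```text
t 31.23 [522.1  75.8  59.5] -175.04 q6 -1.63 F [ 0.5 -0.7 -1.6] M [0.03 0.01 0.04] w 31.9 g 30.0
scene mat 179 [37. 12.] [83. 52.] 0.0412
scene tray 113 [-50. 103.] [-10. 121.] 0.0306
scene tray 119 [-45. 130.] [-13. 158.] 0.021
```

Emit:
servo_tool([
  [0, 0.1, 0, 0],
  [0, 0, 0, 0],
  [0, -0.1, -0.28, 0],
  [0, 0, -0.28, 0],
  [0, 0, 0, 0],
])

```text
time: 31.9
tcp_pos: [0.5232, 0.076, 0.1171]
orientation: [[-0.996, -0.087, 0.003], [-0.087, 0.996, 0.0], [-0.003, -0.0, -1.0]]
force: [0.0, -0.4, -1.5]
width: 0.0318
grip_force: 30.0
```

Emit:
servo_tool([
  [-0.214, -0.32, 0.0, 0.0],
  [-0.214, -0.32, 0.0, 0.0],
  [-0.214, -0.32, 0.0, 0.0],
  [0, 0, 0, 0],
  [0, 0, 0, 0],
])

```text
time: 32.52
tcp_pos: [0.5934, -0.0137, 0.1145]
orientation: [[-0.996, -0.086, -0.002], [-0.086, 0.996, 0.0], [0.002, 0.001, -1.0]]
force: [-0.7, 0.2, -1.8]
width: 0.0316
grip_force: 30.0
```

Run:
```python
from h import *
st()
offs('scene')
```

```text
t 32.52 [593.4 -13.7 114.5] -175.05 q6 -1.78 F [-0.7  0.2 -1.8] M [ 0.07  0.07 -0.04] w 31.6 g 30.0
scene mat 181 [40. 10.] [84. 52.] 0.0411
scene tray 102 [-47. 105.] [-10. 122.] 0.0308
scene tray 123 [-47. 132.] [-13. 160.] 0.0216
```

Emit:
servo_tool([
  [-0.02, -0.03, 0, 0],
  [0, 0, 0.28, 0],
  [0, 0, 0.23, 0],
  [0, 0, 0.05, 0],
  [0, 0, 0, 0],
])

```text
time: 33.2
tcp_pos: [0.5965, -0.0165, 0.0599]
orientation: [[-0.996, -0.087, -0.0], [-0.087, 0.996, 0.0], [0.0, 0.0, -1.0]]
force: [0.3, 0.1, -2.1]
width: 0.0315
grip_force: 30.0
```

Emit:
servo_tool([
  [0, 0.15, 0, 0],
  [0, 0.15, 0, 0],
  [0, 0.15, 0, 0],
  [0, 0.15, 0, 0],
  [0, 0.15, 0, 0],
])

```text
time: 33.83
tcp_pos: [0.5899, 0.0591, 0.0595]
orientation: [[-0.996, -0.087, -0.0], [-0.087, 0.996, -0.0], [0.0, 0.0, -1.0]]
force: [-1.3, 0.7, -0.3]
width: 0.0319
grip_force: 30.0
```

Emit:
servo_tool([
  [0, 0.15, 0, 0],
  [0, 0.12, 0, 0],
  [0, 0, 0, 0],
  [0, 0, 0, 0],
])

```text
time: 34.33
tcp_pos: [0.5878, 0.0845, 0.0595]
orientation: [[-0.996, -0.087, -0.0], [-0.087, 0.996, -0.0], [0.0, -0.0, -1.0]]
force: [-0.0, -0.5, -1.9]
width: 0.0318
grip_force: 30.0
```

Run:
```python
from h import *
st()
offs('scene')
```

```text
t 34.33 [587.8  84.5  59.5] -175.03 q6 -1.62 F [-0.  -0.5 -1.9] M [ 0.    0.02 -0.01] w 31.8 g 30.0
scene tray 105 [-48. 106.] [-10. 122.] 0.0299
scene tray 123 [-46. 132.] [-13. 161.] 0.0218
scene tray 146 [ 24. 103.] [ 70. 123.] 0.0294
```

```bash
python3 -c "
from h import *
s=[.5878,.0845,.0592,np.radians(184.97)]
plan([(587.8,84.5,115,None,56),(613.9,-318.5,115,186.4,58),(613.9,-318.5,40,None,40)],start=s)"
```

```text
[[-0.0, 0.0, -0.558, -0.0], [0.013, -0.577, -0.0, -0.001], [0.016, -0.577, -0.0, -0.001], [0.02, -0.576, -0.0, -0.001], [0.024, -0.576, -0.0, -0.001]]
[[0.027, -0.576, -0.0, -0.001], [0.031, -0.576, -0.0, -0.001], [0.034, -0.577, -0.0, -0.001], [0.0, 0.0, 0.375, -0.0], [0.0, 0.0, 0.375, -0.0]]
end [ 613.9 -318.5   40. ] 187.49
```

Emit:
servo_tool([
  [0.0, 0.0, -0.558, 0.0],
  [0.013, -0.577, 0.0, -0.001],
  [0.016, -0.577, 0.0, -0.001],
  [0.02, -0.576, 0.0, -0.001],
  [0.024, -0.576, 0.0, -0.001],
])

```text
time: 35.0
tcp_pos: [0.6024, -0.148, 0.1154]
orientation: [[-0.994, -0.111, 0.0], [-0.111, 0.994, -0.0], [-0.0, -0.0, -1.0]]
force: [0.3, -0.2, -1.1]
width: 0.0315
grip_force: 30.0
```

Emit:
servo_tool([
  [0.027, -0.576, 0.0, 0.0],
  [0.031, -0.576, 0.0, 0.0],
  [0.034, -0.577, 0.0, 0.0],
  [0, 0, 0, 0],
  [0, 0, 0, 0],
])

```text
time: 35.62
tcp_pos: [0.6122, -0.3185, 0.115]
orientation: [[-0.994, -0.11, -0.001], [-0.11, 0.994, 0.001], [0.0, 0.001, -1.0]]
force: [0.2, 1.1, -2.0]
width: 0.0316
grip_force: 30.0
```

Emit:
servo_tool([
  [0.0, 0.0, 0.375, 0.0],
  [0.0, 0.0, 0.3, 0.0],
  [0.0, 0.0, 0.1, 0.0],
  [0, 0, 0.02, 0],
  [0, 0, 0, 0],
])

```text
time: 36.25
tcp_pos: [0.6134, -0.3184, 0.037]
orientation: [[-0.994, -0.112, 0.001], [-0.112, 0.994, -0.001], [-0.001, -0.001, -1.0]]
force: [-0.4, 0.8, -1.1]
width: 0.0318
grip_force: 30.0
```

```bash
python3 -c "
from h import *
st()"
```

```text
t 36.25 [ 613.4 -318.4   37. ] -173.58 q6 -2.25 F [-0.4  0.8 -1.1] M [ 0.04  0.02 -0.01] w 31.8 g 30.0
```

Emit:
servo_tool([
  [0, 0, 0.015, 0],
  [0, 0, 0, 0],
  [0, 0, 0, 0],
])

```text
time: 36.62
tcp_pos: [0.6132, -0.3186, 0.0349]
orientation: [[-0.994, -0.111, 0.001], [-0.111, 0.994, -0.001], [-0.001, -0.001, -1.0]]
force: [1.2, 0.6, 4.0]
width: 0.0315
grip_force: 30.0
```

Emit:
servo_tool([
  [0, 0, 0, 0],
  [0, 0, 0, 0],
  [0, 0, 0, 0],
  [0, 0, -0.4, 0],
  [0, 0, -0.5, 0],
], hand=0.6)

```text
time: 37.25
tcp_pos: [0.612, -0.3179, 0.1243]
orientation: [[-0.994, -0.111, -0.002], [-0.111, 0.994, 0.001], [0.002, 0.002, -1.0]]
force: [0.3, -0.8, 1.0]
width: 0.0549
grip_force: 0.0
```

```bash
python3 -c "
from h import *
st()
s=[.6139,-.3185,.124,np.radians(186.4)]
plan([(434,-335.2,124,196.7),(434,-335.2,9,None,40)],start=s)"
```

```text
t 37.25 [ 612.  -317.9  124.3] -173.6 q6 -2.25 F [ 0.3 -0.8  1. ] M [ 0.08 -0.07  0.  ] w 54.9 g 0.0
[[0.452, 0.009, -0.0, -0.007], [0.451, 0.028, -0.0, -0.007], [0.449, 0.048, -0.0, -0.007], [0.446, 0.068, -0.0, -0.007], [-0.0, 0.0, 0.383, -0.0]]
[[-0.0, 0.0, 0.384, -0.0], [-0.0, 0.0, 0.383, -0.0]]
end [ 434.  -335.2    9. ] 196.48
```

Emit:
servo_tool([
  [0.452, 0.009, 0.0, -0.007],
  [0.451, 0.028, 0.0, -0.007],
  [0.449, 0.048, 0.0, -0.007],
  [0.446, 0.068, 0.0, -0.007],
  [0, 0, 0, 0],
])

```text
time: 37.88
tcp_pos: [0.4302, -0.3349, 0.1245]
orientation: [[-0.959, -0.282, -0.001], [-0.282, 0.959, 0.001], [0.001, 0.001, -1.0]]
force: [0.8, -0.5, -0.1]
width: 0.0547
grip_force: 0.0
```

Emit:
servo_tool([
  [0, 0, 0.38, 0],
  [0, 0, 0.38, 0],
  [0, 0, 0.3, 0],
  [0, 0, 0.08, 0],
  [0, 0, 0, 0],
])

```text
time: 38.5
tcp_pos: [0.4333, -0.3351, 0.0105]
orientation: [[-0.959, -0.284, -0.0], [-0.284, 0.959, 0.0], [0.0, 0.0, -1.0]]
force: [0.8, 1.1, 0.4]
width: 0.0546
grip_force: 0.0
```

Emit:
servo_tool([
  [0, 0, 0, 0],
  [0, 0, 0, 0],
  [0, 0, 0, 0],
  [0, 0, 0, 0],
  [0, 0, 0, 0],
], hand=0, grip_force=40)

```text
time: 39.12
tcp_pos: [0.4329, -0.3352, 0.0105]
orientation: [[-0.959, -0.284, 0.0], [-0.284, 0.959, -0.0], [-0.0, -0.0, -1.0]]
force: [0.3, 0.1, 3.8]
width: 0.0119
grip_force: 40.0
```

Run:
```python
from h import *
st()
p,W=offs('top')
L=(W[...,:2]*1e3-J)@RJ; pi=p.astype(int); z=W[...,2]
m=(z>.026)&(z<.034)&(pi[...,0]>pi[...,1]*1.35)&(abs(L[...,0])<120)&(L[...,1]<-15)&(L[...,1]>-125); q=L[m]
for x in range(-90,90,15):
    k=q[(q[:,0]>=x)&(q[:,0]<x+15)][:,1]
    if len(k)>20: print(x,len(k),np.percentile(k,[0,1,99,100]).round(1))
print(q.min(0),q.max(0))
np.savez('top5',p=p,W=W)
```

```text
t 39.12 [ 432.9 -335.2   10.5] -163.52 q6 -2.63 F [0.3 0.1 3.8] M [-0.01  0.09  0.01] w 11.9 g 40.0
top tray 169 [ 25. 105.] [ 68. 123.] 0.0301
top tray 142 [-47. 105.] [-12. 123.] 0.0318
top tray 190 [-45. 131.] [-15. 161.] 0.0223
-45 37 [-47.1 -46.4 -31.5 -31.5]
-30 73 [-59.2 -57.5 -30.3 -30.2]
-15 115 [-77.6 -74.7 -31.4 -31.3]
0 163 [-89.3 -87.9 -30.2 -30. ]
15 198 [-107.9 -105.4  -31.5  -31. ]
30 226 [-109.  -108.4  -30.3  -30. ]
45 147 [-109.2 -105.9  -31.1  -30.9]
60 189 [-108.8 -108.8  -30.5  -30.1]
75 223 [-109.7 -107.8  -30.9  -30.6]
[ -62.37286036 -109.695109  ] [ 91.24072825 -29.96165724]
```

Run:
```python
from h import *
c=get_calibration('top'); im=cv2.imread('pics/t3.png').astype(np.float32); D=im[...,2]-im[...,1]
ys=np.arange(-45,-15,.25);X=[];Y=[]
for x in np.arange(-80,81,4.):
    w=(J+np.c_[np.full(len(ys),x),ys]@RJ.T)/1000
    uv=proj(np.c_[w,np.full(len(ys),.030)],c); U=((uv[:,0]-210+.5)*4-.5).astype(np.float32);V=((uv[:,1]-150+.5)*4-.5).astype(np.float32)
    f=cv2.remap(D,U[None],V[None],1)[0]; h=(np.median(f[:20])+np.median(f[-20:]))/2
    i=np.where((f[:-1]>h)&(f[1:]<=h))[0]
    if len(i): X.append(x);Y.append(ys[i[0]])
X,Y=np.array(X),np.array(Y);print(Y); k=np.polyfit(X,Y,1);print('slope deg',np.degrees(k[0]),'y0',k[1],np.std(Y-np.polyval(k,X)))
# jig mat/plywood edge at y=90 (tray side) z=.024 for same frame
s=[.4333,-.3352,.009,np.radians(196.5)]
t=J+RJ@np.array([0,-0.7]); print(t)
plan([(433.3,-335.2,110,None,51),(*t,110,185.1),(*t,55,185.1,30)],start=s)
```

```text
[-30.   -30.25 -30.25 -30.25 -29.75 -29.75 -29.75 -30.   -30.   -30.25
 -30.25 -30.25 -29.75 -30.   -29.75 -30.   -30.   -30.25 -30.25 -30.25
 -30.   -29.75 -29.75 -30.   -30.   -30.25 -30.25 -30.5  -30.   -29.75
 -29.75 -30.   -30.   -30.25 -30.25 -30.5  -30.   -29.75 -29.75 -30.
 -30.  ]
slope deg 0.0037431911702805612 y0 -30.03658536585365 0.2177898945648215
[561.16222601  -8.79722875]
[[-0.0, 0.0, -0.505, -0.0], [-0.0, 0.0, -0.505, -0.0], [-0.308, 0.395, -0.0, 0.005], [-0.295, 0.405, -0.0, 0.005], [-0.282, 0.414, -0.0, 0.005]]
[[-0.269, 0.422, -0.0, 0.005], [-0.256, 0.431, -0.0, 0.005], [-0.242, 0.438, -0.0, 0.005], [-0.227, 0.446, 0.0, 0.005], [-0.0, -0.0, 0.275, -0.002]]
[[-0.0, -0.0, 0.275, -0.002]]
end [561.1  -8.8  55. ] 185.34
```

Emit:
servo_tool([
  [0.0, 0.0, -0.505, 0.0],
  [0.0, 0.0, -0.505, 0.0],
  [-0.308, 0.395, 0.0, 0.005],
  [-0.295, 0.405, 0.0, 0.005],
  [-0.282, 0.414, 0.0, 0.005],
])

```text
time: 39.8
tcp_pos: [0.4879, -0.1937, 0.1113]
orientation: [[-0.982, -0.191, -0.0], [-0.191, 0.982, 0.0], [0.0, 0.0, -1.0]]
force: [1.2, -0.3, -1.6]
width: 0.0115
grip_force: 40.0
```

Emit:
servo_tool([
  [-0.269, 0.422, 0.0, 0.005],
  [-0.256, 0.431, 0.0, 0.005],
  [-0.242, 0.438, 0.0, 0.005],
  [-0.227, 0.458, 0.0, 0.002],
  [0, 0, 0, 0],
])

```text
time: 40.42
tcp_pos: [0.5613, -0.0044, 0.111]
orientation: [[-0.996, -0.09, 0.0], [-0.09, 0.996, 0.001], [-0.0, 0.001, -1.0]]
force: [0.2, -0.3, -3.5]
width: 0.0114
grip_force: 40.0
```

Emit:
servo_tool([
  [0, 0, 0.2, 0],
  [0, 0, 0.2, 0],
  [0, 0, 0, 0],
  [0, 0, 0, 0],
  [0, 0, 0, 0],
])

```text
time: 41.05
tcp_pos: [0.561, -0.0077, 0.0721]
orientation: [[-0.996, -0.086, 0.001], [-0.086, 0.996, -0.0], [-0.001, -0.0, -1.0]]
force: [-0.4, 0.4, -2.8]
width: 0.012
grip_force: 40.0
```

Run:
```python
from h import *
st(); P=pose(); print('jig',((P[:2]*1e3-J)@RJ).round(1))
```

```text
t 41.05 [561.   -7.7  72.1] -175.05 q6 -1.78 F [-0.4  0.4 -2.8] M [ 0.07 -0.05 -0.  ] w 12.0 g 40.0
jig [-0.   0.4]
```

Emit:
servo_tool([
  [0, 0, 0.2, 0],
  [0, 0, 0.13, 0],
  [0, 0, 0.02, 0],
  [0, 0, 0, 0],
  [0, 0, 0, 0],
])

```text
time: 41.68
tcp_pos: [0.561, -0.0075, 0.0368]
orientation: [[-0.996, -0.087, 0.001], [-0.087, 0.996, -0.0], [-0.001, -0.0, -1.0]]
force: [1.1, 0.4, -0.9]
width: 0.0119
grip_force: 40.0
```

Emit:
servo_tool([
  [0, 0, 0.01, 0],
  [0, 0, 0.01, 0],
  [0, 0, 0, 0],
  [0, 0, 0, 0],
])

```text
time: 42.18
tcp_pos: [0.5607, -0.0075, 0.0345]
orientation: [[-0.996, -0.087, 0.0], [-0.087, 0.996, -0.0], [-0.0, -0.0, -1.0]]
force: [-0.8, -1.0, 4.7]
width: 0.0118
grip_force: 40.0
```

Run:
```python
from h import *
st(); P=pose(); print('jig',((P[:2]*1e3-J)@RJ).round(1))
```

```text
t 42.17 [560.7  -7.5  34.5] -175.04 q6 -1.78 F [-0.8 -1.   4.7] M [0.07 0.13 0.06] w 11.8 g 40.0
jig [-0.3  0.6]
```

On the mat (Fz about 5 N above carrying). I'll slide it gently toward the board.

Emit:
servo_tool([
  [0, -0.01, 0, 0],
  [0, -0.01, 0, 0],
  [0, 0, 0, 0],
])

```text
time: 42.55
tcp_pos: [0.561, -0.0094, 0.0345]
orientation: [[-0.996, -0.086, 0.0], [-0.086, 0.996, 0.0], [-0.0, 0.0, -1.0]]
force: [-0.6, 4.4, 5.7]
width: 0.0116
grip_force: 40.0
```

Run:
```python
from h import *
st(); P=pose(); print('jig',((P[:2]*1e3-J)@RJ).round(1))
```

```text
t 42.55 [561.   -9.4  34.5] -175.04 q6 -1.78 F [-0.6  4.4  5.7] M [0.64 0.13 0.03] w 11.6 g 40.0
jig [-0.2 -1.2]
```

Emit:
servo_tool([
  [0, -0.01, 0, 0],
  [0, 0, 0, 0],
])

```text
time: 42.8
tcp_pos: [0.561, -0.0103, 0.0345]
orientation: [[-0.996, -0.086, 0.0], [-0.086, 0.996, 0.0], [-0.0, 0.0, -1.0]]
force: [0.3, 4.4, 5.9]
width: 0.012
grip_force: 40.0
```

Run:
```python
from h import *
st(); P=pose(); print('jig',((P[:2]*1e3-J)@RJ).round(1))
```

```text
t 42.8 [561.  -10.3  34.5] -175.04 q6 -1.78 F [0.3 4.4 5.9] M [0.75 0.13 0.02] w 12.0 g 40.0
jig [-0.3 -2.2]
```

Emit:
servo_tool([
  [0, -0.01, 0, 0],
  [0, 0, 0, 0],
])

```text
time: 43.05
tcp_pos: [0.5612, -0.0113, 0.0345]
orientation: [[-0.996, -0.086, 0.0], [-0.086, 0.996, 0.0], [-0.0, 0.0, -1.0]]
force: [-0.6, 4.4, 5.1]
width: 0.0116
grip_force: 40.0
```

Emit:
servo_tool([
  [0, -0.007, 0, 0],
  [0, 0, 0, 0],
])

```text
time: 43.3
tcp_pos: [0.5612, -0.0119, 0.0345]
orientation: [[-0.996, -0.086, 0.0], [-0.086, 0.996, 0.0], [-0.0, 0.0, -1.0]]
force: [-0.6, 4.8, 5.2]
width: 0.0118
grip_force: 40.0
```

Run:
```python
from h import *
st(); P=pose(); print('jig',((P[:2]*1e3-J)@RJ).round(1))
```

```text
t 43.3 [561.2 -11.9  34.5] -175.04 q6 -1.79 F [-0.6  4.8  5.2] M [ 0.84  0.1  -0.03] w 11.8 g 40.0
jig [-0.2 -3.8]
```

Run:
```python
from h import *
p,d,c=cam('scene'); 
u,v=proj([*(J+RJ@np.array([0,-30]))/1000,.03],c)[0].astype(int)
save('s6',cv2.resize(p[v-50:v+50,u-66:u+66],None,fx=6,fy=6,interpolation=2))
W=cloud(d,c);L=(W[...,:2]*1e3-J)@RJ;pi=p.astype(int);z=W[...,2]
m=(z>.026)&(z<.034)&(pi[...,0]>pi[...,1]*1.35)&(abs(L[...,0])<88)&(L[...,1]<-15)&(L[...,1]>-125)
q=L[m];print('board y',[(x,np.percentile(q[(abs(q[:,0]-x)<8)][:,1],[1,99]).round(1)) for x in(-75,-30,0,30,75) if (abs(q[:,0]-x)<8).sum()>10])
a=np.load('scene0.npz')
W=cloud(a['d'],c);L=(W[...,:2]*1e3-J)@RJ;pi=a['p'].astype(int);z=W[...,2]
m=(z>.026)&(z<.034)&(pi[...,0]>pi[...,1]*1.35)&(abs(L[...,0])<88)&(L[...,1]<-15)&(L[...,1]>-125)
q=L[m];print('was',[(x,np.percentile(q[(abs(q[:,0]-x)<8)][:,1],[1,99]).round(1)) for x in(-75,-30,0,30,75) if (abs(q[:,0]-x)<8).sum()>10])
```

```text
board y [(-75, array([-107.8,  -79.8])), (-30, array([-114.3,  -38.8])), (0, array([-117.2,  -35.6])), (30, array([-114.2,  -34.9])), (75, array([-109.7,  -34.6]))]
was [(-75, array([-112.3,  -31.6])), (-30, array([-110.3,  -31.4])), (0, array([-108. ,  -31.8])), (30, array([-110. ,  -31.6])), (75, array([-107.7,  -46.7]))]
```

View pics/s6.png

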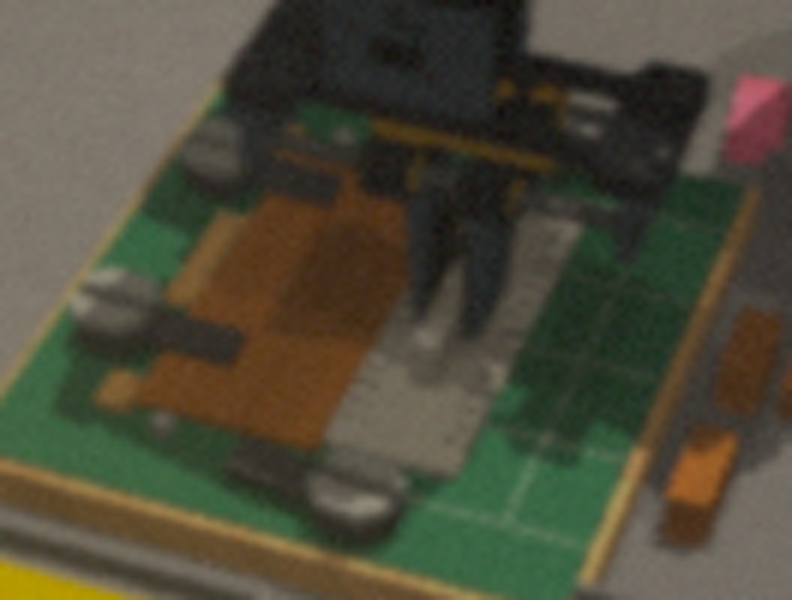

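The crop shows the straightedge abutting the board edge along (330,430)-(410,290). Force is still near sliding friction, so I'll push on in small steps until it firms up against the fence.

Emit:
servo_tool([
  [0, -0.005, 0, 0],
  [0, 0, 0, 0],
])

```text
time: 43.6
tcp_pos: [0.5612, -0.0121, 0.0345]
orientation: [[-0.996, -0.086, 0.0], [-0.086, 0.996, 0.001], [-0.0, 0.001, -1.0]]
force: [-1.1, 9.1, 6.3]
width: 0.0121
grip_force: 40.0
```

Emit:
servo_tool([
  [0, -0.005, 0, 0],
  [0, 0, 0, 0],
])

```text
time: 43.85
tcp_pos: [0.5611, -0.0122, 0.0345]
orientation: [[-0.996, -0.086, 0.0], [-0.086, 0.996, 0.001], [-0.0, 0.001, -1.0]]
force: [0.0, 13.0, 7.3]
width: 0.0119
grip_force: 40.0
```

Run:
```python
from h import *
st(); P=pose(); print('jig',((P[:2]*1e3-J)@RJ).round(1))
```

```text
t 43.85 [561.1 -12.2  34.5] -175.04 q6 -1.79 F [ 0.  13.   7.3] M [2.27 0.18 0.1 ] w 11.9 g 40.0
jig [-0.3 -4.1]
```

Emit:
servo_tool([
  [0, 0.008, -0.01, 0],
  [0, 0, 0, 0],
])

```text
time: 44.1
tcp_pos: [0.561, -0.0122, 0.0351]
orientation: [[-0.996, -0.087, -0.0], [-0.087, 0.996, 0.0], [0.0, 0.0, -1.0]]
force: [1.3, 5.2, -2.4]
width: 0.0116
grip_force: 40.0
```

Emit:
servo_tool([
  [0, 0, 0, 0],
  [0, 0, 0, 0],
  [0, 0, 0, 0],
  [0, 0, -0.2, 0],
  [0, 0, -0.5, 0],
], hand=0.35)

```text
time: 44.72
tcp_pos: [0.5597, -0.0124, 0.1045]
orientation: [[-0.996, -0.086, -0.004], [-0.086, 0.996, 0.0], [0.004, 0.001, -1.0]]
force: [1.4, -0.4, 1.5]
width: 0.032
grip_force: 0.0
```

Emit:
servo_tool([
  [0, 0, -0.5, 0],
  [0, 0, -0.3, 0],
  [0, 0, 0, 0],
  [0, 0, 0, 0],
])

```text
time: 45.22
tcp_pos: [0.5607, -0.0124, 0.1847]
orientation: [[-0.996, -0.086, -0.001], [-0.086, 0.996, 0.0], [0.001, 0.0, -1.0]]
force: [-0.3, -0.2, -0.1]
width: 0.0322
grip_force: 0.0
```

```bash
python3 -c "
from h import *
st()
s=[*pose()]
plan([(464.7,402.4,175,158.3,58),(464.7,402.4,100,158.3)],start=s)"
```

```text
t 45.23 [560.7 -12.4 184.7] -175.04 q6 -1.79 F [-0.3 -0.2 -0.1] M [ 0.03 -0.01 -0.07] w 32.2 g 0.0
[[0.075, 0.527, 0.012, 0.009], [0.104, 0.522, 0.012, 0.009], [0.134, 0.515, 0.012, 0.009], [0.163, 0.507, 0.012, 0.009], [0.191, 0.497, 0.012, 0.009]]
[[0.218, 0.485, 0.012, 0.009], [0.246, 0.472, 0.013, 0.009], [0.272, 0.457, 0.012, 0.009], [-0.0, 0.0, 0.375, 0.001], [-0.0, 0.0, 0.375, 0.001]]
end [464.7 402.4 100. ] -201.68
```

Emit:
servo_tool([
  [0.075, 0.527, 0.012, 0.009],
  [0.104, 0.522, 0.012, 0.009],
  [0.134, 0.515, 0.012, 0.009],
  [0.163, 0.507, 0.012, 0.009],
  [0.191, 0.497, 0.012, 0.009],
], hand=0.5)

```text
time: 45.85
tcp_pos: [0.4998, 0.2483, 0.1779]
orientation: [[-0.98, 0.197, -0.002], [0.197, 0.98, -0.001], [0.002, -0.001, -1.0]]
force: [0.7, -0.0, 0.3]
width: 0.0455
grip_force: 0.0
```

Emit:
servo_tool([
  [0.218, 0.485, 0.012, 0.009],
  [0.246, 0.472, 0.013, 0.009],
  [0.272, 0.457, 0.012, 0.009],
  [0, 0, 0, 0],
  [0, 0, 0, 0],
])

```text
time: 46.48
tcp_pos: [0.4645, 0.4018, 0.1743]
orientation: [[-0.934, 0.357, -0.002], [0.357, 0.934, -0.002], [0.001, -0.002, -1.0]]
force: [1.0, -0.5, 0.4]
width: 0.0454
grip_force: 0.0
```

Run:
```python
from h import *
st(); p,W=offs('top'); save('t7',cv2.resize(p[150:300,210:410],(800,600),interpolation=cv2.INTER_CUBIC))
L=(W[...,:2]*1e3-J)@RJ; z=W[...,2]
m=(z>.045)&(z<.065)&(abs(L[...,0])<60)&(abs(L[...,1]+4)<15); q=L[m]; print('rib',rect(q/1000),np.median(z[m]))
```

```text
t 46.48 [464.5 401.8 174.3] 159.1 q6 -0.59 F [ 1.  -0.5  0.4] M [-0.05 -0.   -0.  ] w 45.4 g 0.0
top tray 172 [ 24. 105.] [ 68. 123.] 0.0303
top tray 144 [-47. 105.] [-12. 123.] 0.0318
top tray 191 [-45. 131.] [-15. 161.] 0.0215
rib [-0.5 -3.6 89.  11.9  0. ] 0.053585936391611355
```

View pics/t7.png

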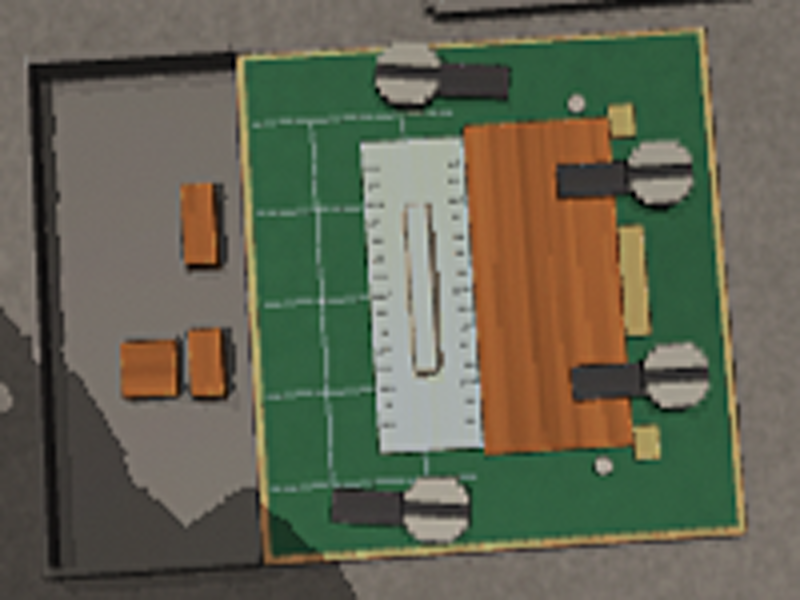

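The picture shows the straightedge flush along the board's edge at (470,290), between the end clamps. All three offcuts are in the tray at (200,225), (150,368) and (207,362). Taking the driver again.

Emit:
servo_tool([
  [0, 0, 0.4, 0.003],
  [0, 0, 0.4, 0],
  [0, 0, 0.2, 0],
  [0, 0, 0.04, 0],
  [0, 0, 0, 0],
])

```text
time: 47.15
tcp_pos: [0.4656, 0.4019, 0.0721]
orientation: [[-0.927, 0.376, 0.0], [0.376, 0.927, 0.0], [-0.0, 0.0, -1.0]]
force: [0.3, 0.7, 0.2]
width: 0.0456
grip_force: 0.0
```

Emit:
servo_tool([
  [0, 0, 0, 0],
  [0, 0, 0, 0],
  [0, 0, 0, 0],
  [0, 0, 0, 0],
  [0, 0, 0, 0],
], hand=0, grip_force=45)

```text
time: 47.78
tcp_pos: [0.4651, 0.4025, 0.0719]
orientation: [[-0.927, 0.375, 0.0], [0.375, 0.927, 0.0], [-0.0, 0.0, -1.0]]
force: [-0.4, -0.1, 6.3]
width: 0.016
grip_force: 45.0
```

```bash
python3 -c "
from h import *
st()
P=pose();s=[.4647,.4024,.071,P[3]]
plan([(464.7,402.4,160,None),(443.9,-22.6,160,88.3,55,1)],start=s)"
```

```text
t 47.77 [465.1 402.5  71.9] 157.97 q6 -0.57 F [-0.4 -0.1  6.3] M [-0.09  0.19 -0.06] w 16.0 g 45.0
[[0.0, 0.0, -0.445, -0.0], [0.0, 0.0, -0.445, -0.0], [-0.175, -0.502, -0.0, 0.024], [-0.249, -0.47, -0.0, 0.024], [-0.316, -0.428, -0.0, 0.024]]
[[-0.377, -0.375, -0.0, 0.024], [-0.429, -0.314, -0.0, 0.024], [-0.472, -0.246, -0.0, 0.024], [-0.503, -0.173, -0.0, 0.024], [-0.524, -0.095, -0.0, 0.024]]
end [443.9 -22.7 160. ] 88.85
```

Emit:
servo_tool([
  [0.0, 0.0, -0.445, 0.0],
  [0.0, 0.0, -0.445, 0.0],
  [-0.175, -0.502, 0.0, 0.024],
  [-0.249, -0.47, 0.0, 0.024],
  [-0.316, -0.428, 0.0, 0.024],
])

```text
time: 48.4
tcp_pos: [0.4568, 0.2416, 0.1606]
orientation: [[-0.666, 0.746, 0.0], [0.746, 0.666, -0.0], [-0.0, 0.0, -1.0]]
force: [1.4, -0.8, -1.1]
width: 0.0157
grip_force: 45.0
```

Emit:
servo_tool([
  [-0.377, -0.375, 0.0, 0.024],
  [-0.429, -0.314, 0.0, 0.024],
  [-0.472, -0.246, 0.0, 0.024],
  [-0.503, -0.173, 0.0, 0.024],
  [-0.524, -0.095, 0.0, 0.025],
])

```text
time: 49.02
tcp_pos: [0.4439, -0.0243, 0.1607]
orientation: [[0.031, 1.0, 0.0], [1.0, -0.031, -0.0], [-0.0, 0.0, -1.0]]
force: [0.8, 0.5, -1.2]
width: 0.016
grip_force: 45.0
```

Emit:
servo_tool([
  [0, 0, 0, 0],
  [0, 0, 0.2, 0],
  [0, 0, 0.08, 0],
  [0, 0, 0, 0],
  [0, 0, 0, 0],
])

```text
time: 49.65
tcp_pos: [0.4444, -0.0223, 0.133]
orientation: [[0.026, 1.0, 0.0], [1.0, -0.026, -0.0], [-0.0, 0.0, -1.0]]
force: [0.7, 1.0, -1.2]
width: 0.0162
grip_force: 45.0
```

```bash
python3 -c "
from h import *
st()"
```

```text
t 49.65 [444.4 -22.3 133. ] 88.54 q6 -0.16 F [ 0.7  1.  -1.2] M [-0.1   0.06  0.05] w 16.2 g 45.0
```

Lower into the slot (cmd 132 → 109), then check.

Emit:
servo_tool([
  [0, 0, 0.11, 0],
  [0, 0, 0.04, 0],
  [0, 0, 0.04, 0],
  [0, 0, 0.04, 0],
  [0, 0, 0, 0],
])

```text
time: 50.28
tcp_pos: [0.444, -0.0226, 0.1094]
orientation: [[0.027, 1.0, -0.001], [1.0, -0.027, 0.0], [0.0, -0.001, -1.0]]
force: [-0.3, -0.5, -0.8]
width: 0.0156
grip_force: 45.0
```

```bash
python3 -c "
from h import *
st()"
```

```text
t 50.27 [444.  -22.6 109.4] 88.48 q6 -0.16 F [-0.3 -0.5 -0.8] M [-0.06  0.07  0.02] w 15.6 g 45.0
```

Emit:
servo_tool([
  [0, 0, 0, 0.022],
  [0, 0, 0, 0.022],
  [0, 0, 0, 0.022],
  [0, 0, 0, 0.022],
  [0, 0, 0, 0.022],
])

```text
time: 50.9
tcp_pos: [0.4434, -0.0224, 0.1096]
orientation: [[0.661, 0.75, -0.001], [0.75, -0.661, 0.0], [-0.001, -0.001, -1.0]]
force: [-2.6, 1.1, -0.3]
width: 0.0158
grip_force: 45.0
```

Emit:
servo_tool([
  [0, 0, 0, 0.022],
  [0, 0, 0, 0.022],
  [0, 0, 0, 0.022],
  [0, 0, 0, 0.022],
  [0, 0, 0, 0.022],
])

```text
time: 51.52
tcp_pos: [0.4436, -0.0224, 0.1096]
orientation: [[0.988, 0.157, -0.001], [0.157, -0.988, 0.0], [-0.001, -0.001, -1.0]]
force: [-2.2, 2.0, -0.2]
width: 0.0159
grip_force: 45.0
```

Emit:
servo_tool([
  [0, 0, 0, 0.022],
  [0, 0, 0, 0.018],
  [0, 0, 0, 0.01],
  [0, 0, 0, 0],
])

```text
time: 52.02
tcp_pos: [0.4437, -0.0224, 0.1096]
orientation: [[0.989, -0.151, -0.001], [-0.151, -0.989, 0.0], [-0.001, -0.0, -1.0]]
force: [-1.6, 3.5, -1.6]
width: 0.0155
grip_force: 45.0
```

```bash
python3 -c "
from h import *
st()
s=[.4439,-.0226,.160,np.radians(1)]
plan([(679,-1.6,160,88.3,55,1)],start=s)"
```

```text
t 52.02 [443.7 -22.4 109.6] -8.68 q6 1.54 F [-1.6  3.5 -1.6] M [0.75 0.69 0.51] w 15.5 g 45.0
[[0.262, -0.019, -0.0, -0.027], [0.261, 0.026, -0.0, -0.027], [0.253, 0.069, -0.0, -0.027], [0.238, 0.111, -0.0, -0.027], [0.215, 0.15, -0.0, -0.027]]
[[0.187, 0.184, -0.0, -0.027], [0.153, 0.212, -0.0, -0.027], [0.115, 0.236, -0.0, -0.027], [0.074, 0.251, -0.0, -0.027]]
end [679.   -1.6 160. ] 88.48
```

Emit:
servo_tool([
  [0, 0, 0, -0.017],
  [0, 0, 0, -0.01],
  [0, 0, -0.25, 0],
  [0, 0, -0.26, 0],
  [0, 0, 0, 0],
])

```text
time: 52.65
tcp_pos: [0.4455, -0.0229, 0.1621]
orientation: [[1.0, 0.019, 0.004], [0.019, -1.0, -0.001], [0.004, 0.001, -1.0]]
force: [-0.2, 0.4, -2.1]
width: 0.0153
grip_force: 45.0
```

Emit:
servo_tool([
  [0.262, -0.019, 0.0, -0.027],
  [0.261, 0.026, 0.0, -0.027],
  [0.253, 0.069, 0.0, -0.027],
  [0.238, 0.111, 0.0, -0.027],
  [0.215, 0.15, 0.0, -0.027],
])

```text
time: 53.28
tcp_pos: [0.5754, -0.0109, 0.1595]
orientation: [[0.643, 0.766, -0.001], [0.766, -0.643, 0.0], [-0.001, -0.001, -1.0]]
force: [0.6, 0.2, -1.3]
width: 0.0157
grip_force: 45.0
```

Emit:
servo_tool([
  [0.187, 0.184, 0.0, -0.027],
  [0.153, 0.212, 0.0, -0.027],
  [0.115, 0.236, 0.0, -0.027],
  [0.074, 0.251, 0.0, -0.027],
  [0, 0, 0, 0],
])

```text
time: 53.9
tcp_pos: [0.6802, -0.0016, 0.159]
orientation: [[0.024, 1.0, -0.0], [1.0, -0.024, -0.0], [-0.0, -0.0, -1.0]]
force: [-0.0, -0.1, -2.3]
width: 0.0162
grip_force: 45.0
```

Emit:
servo_tool([
  [0, 0, 0.2, 0],
  [0, 0, 0.08, 0],
  [0, 0, 0, 0],
  [0, 0, 0, 0],
])

```text
time: 54.4
tcp_pos: [0.6794, -0.0017, 0.1332]
orientation: [[0.027, 1.0, 0.001], [1.0, -0.027, -0.0], [-0.0, 0.001, -1.0]]
force: [0.4, -1.5, -1.0]
width: 0.0157
grip_force: 45.0
```

```bash
python3 -c "
from h import *
st()"
```

```text
t 54.4 [679.4  -1.7 133.2] 88.45 q6 -0.06 F [ 0.4 -1.5 -1. ] M [-0.11  0.05  0.03] w 15.7 g 45.0
```

Emit:
servo_tool([
  [0, 0, 0.11, 0],
  [0, 0, 0.04, 0],
  [0, 0, 0.04, 0],
  [0, 0, 0.04, 0],
  [0, 0, 0, 0],
])

```text
time: 55.02
tcp_pos: [0.6791, -0.0016, 0.1093]
orientation: [[0.026, 1.0, -0.0], [1.0, -0.026, 0.0], [0.0, -0.0, -1.0]]
force: [-0.6, 0.8, -1.5]
width: 0.0161
grip_force: 45.0
```

```bash
python3 -c "
from h import *
st()"
```

```text
t 55.02 [679.1  -1.6 109.3] 88.48 q6 -0.06 F [-0.6  0.8 -1.5] M [-0.08  0.03  0.02] w 16.1 g 45.0
```

Emit:
servo_tool([
  [0, 0, 0, 0.022],
  [0, 0, 0, 0.022],
  [0, 0, 0, 0.022],
  [0, 0, 0, 0.022],
  [0, 0, 0, 0.022],
])

```text
time: 55.65
tcp_pos: [0.6786, -0.0014, 0.1096]
orientation: [[0.661, 0.75, -0.001], [0.75, -0.661, 0.0], [-0.001, -0.001, -1.0]]
force: [-2.7, 2.7, 0.6]
width: 0.0153
grip_force: 45.0
```

Emit:
servo_tool([
  [0, 0, 0, 0.022],
  [0, 0, 0, 0.022],
  [0, 0, 0, 0.022],
  [0, 0, 0, 0.022],
  [0, 0, 0, 0.022],
])

```text
time: 56.28
tcp_pos: [0.6788, -0.0014, 0.1096]
orientation: [[0.988, 0.157, -0.001], [0.157, -0.988, 0.0], [-0.001, -0.0, -1.0]]
force: [-2.3, 0.4, -1.6]
width: 0.0159
grip_force: 45.0
```

Emit:
servo_tool([
  [0, 0, 0, 0.022],
  [0, 0, 0, 0.018],
  [0, 0, 0, 0.01],
  [0, 0, 0, 0],
])

```text
time: 56.78
tcp_pos: [0.6789, -0.0014, 0.1096]
orientation: [[0.989, -0.151, -0.001], [-0.151, -0.989, 0.0], [-0.001, -0.0, -1.0]]
force: [-2.5, 0.7, -1.0]
width: 0.016
grip_force: 45.0
```

```bash
python3 -c "
from h import *
st()
s=[.679,-.0016,.160,np.radians(1)]
plan([(520,190,160,90,55,1),(464.7,402.4,160,157.9,55,1)],start=s)"
```

```text
t 56.77 [678.9  -1.4 109.6] -8.67 q6 1.63 F [-2.5  0.7 -1. ] M [0.38 0.69 0.43] w 16.0 g 45.0
[[-0.156, -0.194, -0.0, -0.025], [-0.123, -0.216, -0.0, -0.025], [-0.088, -0.233, -0.0, -0.025], [-0.05, -0.244, -0.0, -0.025], [-0.012, -0.249, -0.0, -0.025]]
[[0.027, -0.247, -0.0, -0.025], [0.066, -0.24, -0.0, -0.025], [0.103, -0.227, -0.0, -0.025], [0.137, -0.208, -0.0, -0.025], [0.167, -0.185, -0.0, -0.025]]
[[0.305, -0.074, -0.0, -0.027], [0.313, -0.021, -0.0, -0.027], [0.312, 0.032, -0.0, -0.027], [0.302, 0.084, -0.0, -0.027], [0.283, 0.134, -0.0, -0.027]]
[[0.257, 0.18, -0.0, -0.027], [0.222, 0.221, -0.0, -0.027]]
end [464.7 402.4 160. ] 159.04
```

Emit:
servo_tool([
  [0, 0, 0, -0.017],
  [0, 0, 0, -0.01],
  [0, 0, -0.25, 0],
  [0, 0, -0.26, 0],
  [0, 0, 0, 0],
])

```text
time: 57.4
tcp_pos: [0.6807, -0.0019, 0.1627]
orientation: [[1.0, 0.019, 0.004], [0.019, -1.0, -0.0], [0.004, 0.001, -1.0]]
force: [0.9, 0.3, -1.3]
width: 0.0153
grip_force: 45.0
```

Emit:
servo_tool([
  [-0.156, -0.194, 0.0, -0.025],
  [-0.123, -0.216, 0.0, -0.025],
  [-0.088, -0.233, 0.0, -0.025],
  [-0.05, -0.244, 0.0, -0.025],
  [-0.012, -0.249, 0.0, -0.025],
])

```text
time: 58.02
tcp_pos: [0.5988, 0.0947, 0.1596]
orientation: [[0.69, 0.724, -0.001], [0.724, -0.69, -0.0], [-0.001, -0.001, -1.0]]
force: [0.4, -0.6, -1.4]
width: 0.0155
grip_force: 45.0
```

Emit:
servo_tool([
  [0.027, -0.247, 0.0, -0.025],
  [0.066, -0.24, 0.0, -0.025],
  [0.103, -0.227, 0.0, -0.025],
  [0.137, -0.208, 0.0, -0.025],
  [0.167, -0.185, 0.0, -0.025],
])

```text
time: 58.65
tcp_pos: [0.5193, 0.1903, 0.1597]
orientation: [[-0.024, 1.0, -0.001], [1.0, 0.024, -0.0], [-0.0, -0.001, -1.0]]
force: [0.4, 0.8, -1.0]
width: 0.0156
grip_force: 45.0
```

Emit:
servo_tool([
  [0.305, -0.074, 0.0, -0.027],
  [0.313, -0.021, 0.0, -0.027],
  [0.312, 0.032, 0.0, -0.027],
  [0.302, 0.084, 0.0, -0.027],
  [0.283, 0.134, 0.0, -0.027],
])

```text
time: 59.28
tcp_pos: [0.4801, 0.3424, 0.1597]
orientation: [[-0.766, 0.643, -0.001], [0.643, 0.766, -0.0], [0.0, -0.001, -1.0]]
force: [0.2, 0.1, -1.2]
width: 0.0158
grip_force: 45.0
```

Emit:
servo_tool([
  [0.257, 0.18, 0.0, -0.027],
  [0.222, 0.221, 0.0, -0.024],
  [0, 0, 0, 0],
  [0, 0, 0, 0],
  [0, 0, 0, 0],
])

```text
time: 59.9
tcp_pos: [0.4652, 0.4015, 0.1604]
orientation: [[-0.926, 0.377, -0.0], [0.377, 0.926, -0.0], [0.0, -0.0, -1.0]]
force: [-0.2, -0.6, -0.9]
width: 0.016
grip_force: 45.0
```

```bash
python3 -c "
from h import *
st(); plan([(464.9,402.5,160,157.97)])"
```

```text
t 59.9 [465.2 401.5 160.4] 157.87 q6 -0.57 F [-0.2 -0.6 -0.9] M [-0.04  0.05  0.01] w 16.0 g 45.0
[[0.006, 0.009, 0.004, -0.0]]
end [464.9 402.5 160. ] 157.87
```

Emit:
servo_tool([
  [0, 0.004, 0.2, 0],
  [0, 0, 0.1, 0],
  [0, 0, 0.12, 0],
  [0, 0, 0.15, 0],
  [0, 0, 0, 0],
])

```text
time: 60.52
tcp_pos: [0.4645, 0.4022, 0.1023]
orientation: [[-0.927, 0.375, -0.002], [0.375, 0.927, -0.001], [0.001, -0.002, -1.0]]
force: [-0.5, 0.6, -1.1]
width: 0.0158
grip_force: 45.0
```

Emit:
servo_tool([
  [0, 0, 0.15, 0],
  [0, 0, 0.1, 0],
  [0, 0, 0.06, 0],
  [0, 0, 0, 0],
  [0, 0, 0, 0],
])

```text
time: 61.15
tcp_pos: [0.4652, 0.4028, 0.0726]
orientation: [[-0.927, 0.375, 0.0], [0.375, 0.927, 0.0], [-0.0, 0.0, -1.0]]
force: [0.0, 0.4, -0.9]
width: 0.0156
grip_force: 45.0
```

```bash
python3 -c "
from h import *
st()"
```

```text
t 61.15 [465.2 402.8  72.6] 157.97 q6 -0.57 F [ 0.   0.4 -0.9] M [-0.02 -0.   -0.05] w 15.6 g 45.0
```

Release, retreat back towards the start pose, and check everything.

Emit:
servo_tool([
  [0, 0, 0, 0],
  [0, 0, 0, 0],
  [0, 0, 0, 0],
  [0, 0, -0.3, 0],
  [0, 0, -0.5, 0],
], hand=0.5)

```text
time: 61.78
tcp_pos: [0.4642, 0.402, 0.1522]
orientation: [[-0.927, 0.375, -0.003], [0.375, 0.927, -0.002], [0.002, -0.003, -1.0]]
force: [0.3, 0.6, 0.5]
width: 0.0458
grip_force: 0.0
```

Emit:
servo_tool([
  [0, 0, -0.5, 0],
  [0.5, 0.1, 0, 0],
  [0.5, 0.1, 0, 0],
  [0.5, 0.1, 0, 0],
  [0.5, 0.1, 0, 0],
])

```text
time: 62.4
tcp_pos: [0.2933, 0.5155, 0.2028]
orientation: [[-0.927, 0.375, 0.0], [0.375, 0.927, 0.0], [-0.0, 0.0, -1.0]]
force: [0.5, 0.3, 0.0]
width: 0.0454
grip_force: 0.0
```

Emit:
servo_tool([
  [0, 0, 0, 0],
  [0, 0, 0, 0],
  [0, 0, 0, 0],
])

```text
time: 62.78
tcp_pos: [0.2957, 0.5143, 0.2026]
orientation: [[-0.926, 0.376, 0.0], [0.376, 0.926, -0.0], [-0.0, -0.0, -1.0]]
force: [-0.2, -0.3, -0.3]
width: 0.0458
grip_force: 0.0
```

Run:
```python
from h import *
st(); p,W=offs('top'); save('t9',cv2.resize(p[100:340,90:570],(800,400),interpolation=cv2.INTER_CUBIC))
L=(W[...,:2]*1e3-J)@RJ; z=W[...,2]
m=(z>.045)&(z<.065)&(abs(L[...,0])<60)&(abs(L[...,1]+4)<15); print('rib',rect(L[m]/1000))
for n,u,v,r,a,b in(('brush',458,200,45,.045,.065),('handle',122,262,30,.075,.1),('potA',149,180,14,.045,.07),('potB',168,199,14,.045,.07),('bam',532,243,40,.07,.1)):
    q=blob(W,p,u,v,r,a,b); print(n,rect(q),np.median(q[:,2]).round(4))
```

```text
t 62.77 [295.7 514.3 202.6] 157.89 q6 -0.24 F [-0.2 -0.3 -0.3] M [-0.02  0.01  0.04] w 45.8 g 0.0
top tray 171 [ 24. 105.] [ 68. 123.] 0.0299
top tray 143 [-48. 105.] [-12. 123.] 0.0317
top tray 192 [-45. 131.] [-15. 161.] 0.0219
rib [-0.5 -3.6 88.8 12.   0.1]
brush [ 612.5 -318.3  139.8   34.     6.2] 0.0534
handle [463.1 403.3  69.5  16.9 157.7] 0.089
potA [644.  352.1  32.8  31.6  45.9] 0.055
potB [605.  310.4  33.   31.8  48.2] 0.0549
bam [ 523.7 -471.    88.5   86.2   93.8] 0.0845
```

View pics/t9.png

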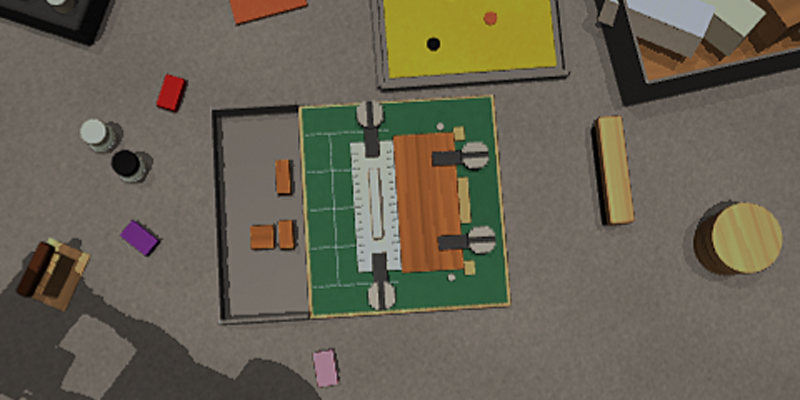

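The final picture shows both end clamps closed over the straightedge, at (372,140) and (379,268), and both back clamps closed over the board. The offcuts are in the tray, the brush stands at (613,170), the driver is in its stand at (45,270), and the pots haven't moved.

```bash
python3 -c "
from station import *
print(hand_in())"
```

```text
the job is handed in; nothing more can be done
None
```

The job is done and handed in at about 63 s of the 210 s: all three offcuts are in the tray, the straightedge is flush along the base board, all four clamps are turned clockwise to their stops, the brush is back on the table, the driver is in its stand, and the pots are undisturbed. No judging result came back.

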